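# Spring check of the tile press with a tipped-up test tile

### The job

Check the return spring of the small tile press. The flat fired-clay test tile lies sunk in its wooden rest: press down its end at the open notch so that the other end tips up and stays up, take the tile by its raised part, and lay it flat, centred and lengthwise on the sprung metal bed of the press and let go. Then press the tile and bed down until the bed's pointer is level with the mark arm, hold it there for about a second without pushing it clearly past the mark, and let it rise again, leaving the tile lying on the bed and the other things on the bench where they are.

Things in the scene. Friction and masses are not known exactly. Their poses are not given: they have to be found in the camera images.
- tile_center (a point): Flat unglazed clay tile, 160 long (its x axis) x 60 wide (y) x 7 mm thick (z), about 170 g. The point is its centre, half-way through its thickness. It lies in the rest with its +x end, the one that will rise, away from the notch; its -x end lies over the notch.
- rest_hinge (a point): Point on the hinge axis of the fixed wooden rest (190 x 108 mm, walls 58 mm high), 44 mm above the bench, mid-width, 20 mm from the lying tile's middle towards the notch. x points from the notch towards the end that rises, y along the hinge, z up. Tile's middle lies 11.5 mm above the axis. Walls as high as the tile's top (within 1 mm), 4 mm from its edges, flank its sides and +x end.
- notch (a point): Fixed point at the open notch of the rest, on the top face of the lying tile, mid-width, 18 mm from its -x end: the place to press (42 mm from the hinge). The 45 mm of the tile at this end have no walls beside them and only the cradle beneath: a 40 mm wide metal strip on the hinge that carries the tile up to 30 mm short of its +x end and has a low stop behind its -x end.
- cradle (a joint): Tilt of the cradle, rad: 0 level, up to 0.6 (its stop) when the tile's notch end is pressed down and the other end has risen. It moves stiffly: about 5 N on the tile 18 mm from its end move it, and it stays where it is left.
- bed_top (a point): Middle of the top face of the sprung bed of the press: a metal plate 150 (x) x 44 (y) x 8 mm, 85 mm above the bench at rest; it goes straight down, at most 36 mm. The tile is 8 mm wider on each side; beneath its edges stands only a round spring cup, 60 mm across and 42 mm high, on a 12 mm base. z is up, x runs along the bed to the pointer. The tile may lie either end to the pointer.
- bed (a joint): How far the bed is pressed down, m, 0 at rest (the tile alone sinks it a few mm at most); the spring needs about 1.6 N to start and then 0.35 N per mm.
- pointer (a point): Tip of the pointer, a dark steel bar 6 x 6 mm that sticks out 35 mm from the bed's +x end on its centre line, 4 mm below the level of the bed's top; the point is at half the bar's height, 106 mm from the bed's middle. It moves with the bed.
- mark_tip (a point): Tip of the mark arm, a fixed dark arm 4 mm high that points sideways from a clip on a 102 mm high steel post beside the pointer; the tip is 5 mm to the side (+y of the bed) of the pointer's path. Its height differs from time to time, about 12 to 26 mm below the pointer at rest.
- rib_c (a point): Wooden potter's rib, flat, 130 x 45 x 8 mm (bystander); its centre.
- brush_c (a point): Brush, 180 mm long (bystander); its middle.
- mug_c (a point): White mug, 74 mm across, 65 mm high (bystander); half-way up.
- jar_c (a point): White jar, 72 mm across, 60 mm high (bystander); half-way up.
- stick_c (a point): Wooden thickness stick, 200 x 30 x 12 mm (bystander); its centre.
- bowl_c (a point): Clay bowl, 120 mm across, 55 mm high (bystander); about half-way up.
Mind the look-alikes: they are no part of the job. What is shaped like the part that bears bed_top but orange or red is not meant.

How it is judged:
On the way, in this order (a step that is already met when the one before it is completed fails the run):
1. the tile, still in its rest, is tipped up by at least 0.4 rad (value of joint cradle above 0.4 rad and distance between tile_center and rest_hinge below 0.035 m and angle between tile_center's own z axis and vertical above 0.35 rad), for 0.2 s.
2. the tile lies flat, centred and lengthwise on the bed, let go (x of tile_center in the frame of bed_top between -0.015 and 0.015 m and y of tile_center in the frame of bed_top between -0.012 and 0.012 m and z of tile_center in the frame of bed_top between 0 and 0.008 m and angle between the x axis of tile_center and the x axis of bed_top, either way round below 0.2 rad and contact force between the fingers and tile below 0.05 N and value of joint bed below 0.009 m), for 0.2 s.
3. the robot presses the tile and bed down so that the pointer is level with the mark (within 4 mm) for 0.5 s (x of tile_center in the frame of bed_top between -0.015 and 0.015 m and y of tile_center in the frame of bed_top between -0.012 and 0.012 m and z of tile_center in the frame of bed_top between 0 and 0.008 m and angle between the x axis of tile_center and the x axis of bed_top, either way round below 0.2 rad and z of pointer in the frame of mark_tip between -0.004 and 0.004 m and contact force between the fingers and tile above 0.5 N), for 0.5 s.
At the end, for the whole second after the job is handed in: The tile lies at rest flat on the bed, its middle within 15 mm lengthwise and 12 mm sideways of the bed's middle and lengthwise to within 0.2 rad, and the bed is back up (pressed down less than 9 mm) (x of tile_center in the frame of bed_top between -0.015 and 0.015 m and y of tile_center in the frame of bed_top between -0.012 and 0.012 m and z of tile_center in the frame of bed_top between 0 and 0.008 m and angle between the x axis of tile_center and the x axis of bed_top, either way round below 0.2 rad and value of joint bed below 0.009 m and linear speed of tile below 0.02 m/s); the robot touches nothing.
It fails at once if the bed is pushed more than 8 mm past the mark (z of pointer in the frame of mark_tip below -0.008 m).
It fails at once if the tile is let go in the air, more than about 35 mm above the bed (contact force between the fingers and tile below 0.02 N and height (world z) of tile_center above 0.125 m).
It fails at once if a bystander is moved by more than 40 mm (distance of any of rib_c, brush_c, mug_c, jar_c, stick_c, bowl_c from where it was at the start of the episode above 0.04 m).
It also fails if it takes over 66 s, if anything falls off the work surface, if the arm or the gripper's body presses on something with over 40 N, if the wrist force passes 120 N, or if a joint passes its speed limit or range.

### The arm

A 6-joint arm with a two-finger parallel gripper is mounted at the origin on the work surface. World frame = base frame: x ahead of the robot, y to its left, z up, the work surface at z = 0. Lengths are in m, angles in rad, forces in N, time in s.
With the tool pointing down it reaches from about 0.3 to 0.875 m from the base axis. Payload 4.2 kg.
Tool frame: the origin (TCP) lies midway between the tips of the shut fingers; the grasp point (between the pads) lies 19 mm behind it (bot.hold_point_z is the distance from the TCP to the grasp point, in m); z points along the fingers, y is the direction in which the jaws open and shut (so a half turn about z gives the same grasp; the last joint's range is limited). The gripper opens to 85 mm and grips with 20 to 120 N. Pads are 22 mm wide; open, the fingers measure 114 mm over their backs; the gripper's body (76 mm by 85 mm) begins 54 mm behind the grasp point. The pads swing forward as they close: fully open they stand 13 mm farther back than shut.
Start: joints at [1.205, 0.32, 1.565, -0, 1.257, -0.02], TCP at [0.195, 0.541, 0.21] pointing down, gripper open.
Joint ranges: [-3.11, 3.11], [-0.84, 2.01], [0.21, 2.61], [-1.34, 4.49], [0.05, 2.63], [-2.56, 2.56]. Speed limits (rad/s): [2.57, 2.57, 3.14, 3.14, 3.14, 3.14].

### API

Orientations are given as a 3x3 rotation matrix whose columns are the frame's x, y, z axes.
In Python, from workcell import bot, capture, find_in, cut_out, pinpoint gives the robot as it stands.
- The arm moves only by the tool drive_tool, never from a script. Its argument "motion" is a list of rows, each a list of 7 numbers: the shift along the tool's x, y, z in m, then the turn, a rotation vector about the tool's x, y, z in rad, then the finger opening in m, from 0 to 0.0854. A call has 1 to 12 rows; each row is the pose to reach, as a shift and turn from the pose commanded when the call began, along the tool's axes at that moment; what a row does not reach only later rows make up. A row lasts 1/8 s, in which the tool goes at most 62.5 mm and 10.7 degrees, less where a joint would pass 70% of its speed; a pose out of reach is approached as far as the arm can. A call with a gripper value outside its range is refused whole. The fingers move at their own pace and stop on an object; "force" is the grip in N (left out, the last holds). Time passes only in rows, so rows that repeat a pose let the fingers close. It gives the time, the measured TCP pose, the force and the opening at its end, in the units of the state.
- bot.sense(): the state, without advancing time (a new reading comes with each control period).
- capture(name): name is "scene" or "top" or "wrist"; returns a dict with "img" (384x512x3 uint8, red, green, blue), "mtx" (3x3 intrinsics, pixels), "rvec" (rotation vector, rad) and "tvec" (3), from world to camera coordinates, as OpenCV has them. Camera axes: x right, y down, z forward; pixel columns grow to the right and rows downward; lengths in m; the calibration is good to about 2 mm. A picture is of the moment at which its call begins. There is no depth.
- bot.finish_job(): hands the job in, once; it reports no verdict.
Trained networks look in the newest picture that a camera, given by its name, has taken for a name from the list of things; names that differ only in an ending like _2 or _b are one class to them, and where a whole thing is asked for, a point or a joint stands for the part that bears it (a point fixed in the world has none). Each returns a list of dicts, best first, with "confidence" (0 to 1); they miss things now and then, are a little off and sometimes report something else, mostly with a low value. They report only what shows in the picture. A call takes as long as a camera call. They do not tell look-alikes from the thing itself.
- find_in(camera, thing): "point" ([x, y, z] in m, in world coordinates, good to about 4 mm: the middle of the surface that is visible of it).
- cut_out(camera, thing): "mask" (384x512 bool, what is visible of it).
- pinpoint(camera, thing): "point" ([x, y, z] in m, in world coordinates, good to about 4 mm: a listed point, or the origin of a listed thing).
The state is a dict: "time": time; "q": joint angles; "qvel": joint speeds; "tau": joint torques, N m; "tool_pos": TCP position; "orientation": TCP orientation; "contact_force": force on the tool from outside, world axes, zero at the start; "ft_torque": the same for the moment, N m; "gripper_width": finger opening in m.
Only numpy, scipy, OpenCV 4.12 (cv2) and the standard library are available. Lean on these libraries where they do the work, as an engineer would, in place of code of your own. Each camera call takes 0.05 s, during which the arm holds its last target.

## Working session

There is one attempt and no reset: what is moved stays moved. The work goes in short steps, Python scripts to look and compute and a tool call to move; the robot and the scene stay as the last step left them, time stands still between calls to the robot, and variables do not carry over. Pictures are saved under pics/ and viewed, and the job is handed in when it is done.

Besides the shell and the picture viewer there is one more tool, called after "Emit:" by a JSON object that holds its "op" and its "data". drive_tool: Moves the arm, as the interface text tells. Its arguments: {"type":"object","properties":{"motion":{"type":"array"},"force":{"type":"number"}},"required":["motion"]}

```bash
mkdir -p pics; ls
cat > h.py <<'E'
import numpy as np, cv2
from workcell import bot, capture, find_in, cut_out, pinpoint
def save(c,n): cv2.imwrite('pics/'+n+'.png',c['img'][:,:,::-1])
def proj(c,P):
    return cv2.projectPoints(np.array(P,float).reshape(-1,3),c['rvec'],c['tvec'],c['mtx'],None)[0].reshape(-1,2)
def ray(c,uv,z):
    R=cv2.Rodrigues(np.array(c['rvec'],float))[0]; t=np.array(c['tvec'],float).ravel()
    d=R.T@np.linalg.inv(c['mtx'])@np.array([uv[0],uv[1],1.]); o=-R.T@t
    return o+d*(z-o[2])/d[2]
E
python3 - <<'E'
from h import *
np.set_printoptions(precision=4,suppress=True)
for n in ['scene','top']:
    c=capture(n); save(c,n+'0')
    for t in ['tile_center','rest_hinge','notch','bed_top','pointer','mark_tip','rib_c','brush_c','mug_c','jar_c','stick_c','bowl_c']:
        r=pinpoint(n,t)
        print(n,t,[(np.round(x['point'],4).tolist(),round(x['confidence'],2)) for x in r[:3]])
print(bot.sense())
E
```

```text
pics
scene tile_center [([0.5297, -0.2281, 0.055], 0.64)]
scene rest_hinge [([0.513, -0.2374, 0.0453], 0.76)]
scene notch [([0.4688, -0.2338, 0.0558], 0.63), ([0.467, -0.4606, 0.0326], 0.28)]
scene bed_top [([0.5444, 0.2436, 0.0843], 0.91), ([0.269, -0.2082, 0.0835], 0.76), ([0.2445, 0.2761, 0.0843], 0.66)]
scene pointer [([0.341, 0.2382, 0.0818], 0.88), ([0.6474, 0.2298, 0.0826], 0.79), ([0.3579, -0.2532, 0.0787], 0.72)]
scene mark_tip [([0.6455, 0.2354, 0.0684], 0.61), ([0.345, 0.241, 0.0548], 0.57), ([0.3587, -0.2473, 0.055], 0.42)]
scene rib_c [([0.3992, 0.0081, 0.0052], 0.95), ([0.51, -0.2347, 0.0436], 0.58)]
scene brush_c [([0.5625, -0.0118, 0.0134], 0.59)]
scene mug_c [([0.7718, 0.0618, 0.0303], 0.96), ([0.5295, -0.23, 0.0564], 0.5)]
scene jar_c [([0.7487, -0.1174, 0.0319], 0.91)]
scene stick_c [([0.4745, 0.4436, 0.0034], 0.76), ([0.7727, 0.0628, 0.0296], 0.52)]
scene bowl_c [([0.5448, 0.245, 0.083], 0.7)]
top tile_center [([0.5349, -0.2351, 0.0543], 0.87)]
top rest_hinge [([0.5139, -0.2354, 0.0442], 0.7)]
top notch [([0.4696, -0.2413, 0.0625], 0.93)]
top bed_top [([0.2584, -0
[... 470 characters left out ...]
.0122, 0.0123], 0.37)]
top jar_c [([0.7485, -0.1165, 0.0271], 0.77)]
top stick_c [([0.473, 0.4392, 0.0062], 0.67)]
top bowl_c [([0.4671, -0.4606, 0.0317], 0.55)]
{'time': 1.3, 'q': array([ 1.205 ,  0.3196,  1.5645,  0.    ,  1.2574, -0.02  ]), 'qvel': array([-0.0012,  0.0003, -0.0007, -0.0001,  0.0019, -0.0025]), 'tau': array([  0.0009, -41.5408, -23.4423,   0.0001,   0.    ,   0.    ]), 'tool_pos': array([0.1949, 0.541 , 0.2102]), 'orientation': array([[-0.9408,  0.3389,  0.    ],
       [ 0.3389,  0.9408,  0.0001],
       [ 0.    ,  0.0001, -1.    ]]), 'contact_force': array([ 0.1049, -0.4465, -0.0541]), 'ft_torque': array([-0.0401, -0.0212, -0.0319]), 'gripper_width': 0.08524884558506304}
```

View pics/scene0.png

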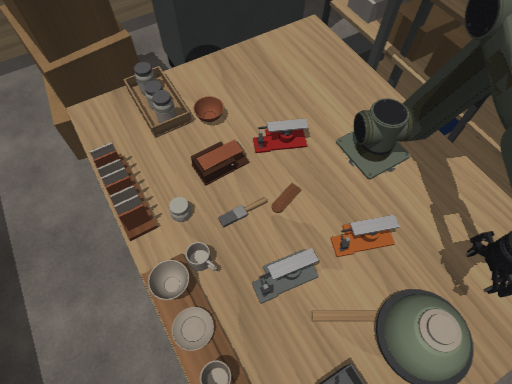

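View pics/top0.png

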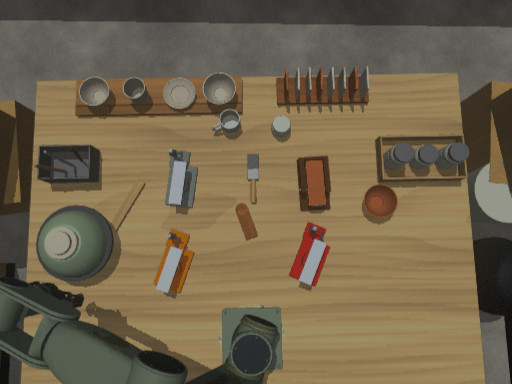

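Run:
```python
import cv2,numpy as np
t=cv2.imread('pics/top0.png');s=cv2.imread('pics/scene0.png')
f=lambda im,x,y:cv2.resize(im[y:y+64,x:x+64] if 0 else im[y:y+70,x:x+76],(380,350)[:2],interpolation=cv2.INTER_CUBIC)
a=np.vstack([np.hstack([f(t,280,148),f(t,148,142)]),np.hstack([f(s,184,130),f(s,248,238)])])
cv2.imwrite('pics/crop0.png',cv2.resize(a,(651,600)))
```

```text
(no output)
```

View pics/crop0.png

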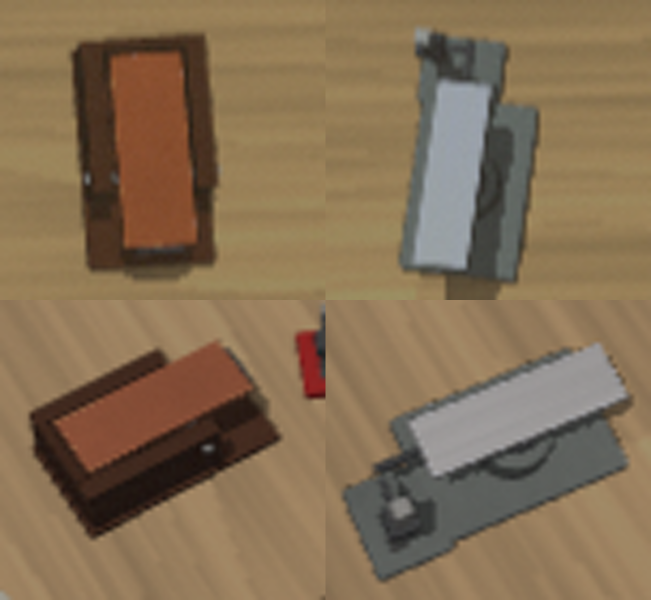

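```bash
cat >> h.py <<'E'
def rectfit(cam,c,thing,z,near,L=None):
    for r in cut_out(cam,thing):
        m=r['mask'].astype(np.uint8)
        ys,xs=np.nonzero(m)
        if len(xs)<20: continue
        ct=ray(c,(xs.mean(),ys.mean()),z)
        if np.hypot(*(ct[:2]-near))>0.08: continue
        cn=max(cv2.findContours(m,cv2.RETR_EXTERNAL,cv2.CHAIN_APPROX_NONE)[0],key=cv2.contourArea).reshape(-1,2)
        P=np.array([ray(c,p,z)[:2] for p in cn])
        rc=cv2.minAreaRect((P*1000).astype(np.float32))
        allp=np.array([ray(c,p,z)[:2] for p in zip(xs,ys)])
        w,v=np.linalg.eigh(np.cov(allp.T)); a=v[:,1]; a=a*np.sign(a[0])
        print(cam,thing,'conf',round(r['confidence'],2),'rect',rc,'mean',ct[:2].round(4),'pca yaw',np.arctan2(a[1],a[0]).round(3))
E
python3 - <<'E'
from h import *
for n in ['scene','top']:
    c=capture(n)
    rectfit(n,c,'tile_center',.059,np.array([.53,-.23]))
    rectfit(n,c,'bed_top',.085,np.array([.54,.244]))
E
```

```text
scene tile_center conf 0.78 rect ((531.902587890625, -230.0163116455078), (164.0008544921875, 66.77497863769531), 3.85976505279541) mean [ 0.5337 -0.2306] pca yaw 0.055
scene bed_top conf 0.74 rect ((553.776611328125, 248.19207763671875), (55.01637268066406, 177.6696014404297), 80.70862579345703) mean [0.5458 0.2475] pca yaw -0.12
top tile_center conf 0.9 rect ((533.7869873046875, -230.98934936523438), (160.61407470703125, 67.17568969726562), 2.7578413486480713) mean [ 0.5318 -0.2331] pca yaw 0.031
top bed_top conf 0.8 rect ((543.493896484375, 243.8281707763672), (44.19852828979492, 151.58485412597656), 83.59554290771484) mean [0.5436 0.2443] pca yaw -0.134
```

```bash
cat >> h.py <<'E'
from scipy.spatial.transform import Rotation as Ro
np.set_printoptions(precision=4,suppress=True)
def Rt(yaw,tilt=0):
    # tool x along -(dir yaw), z down; tilt: tool z leans toward +dir
    e=np.array([np.cos(yaw),np.sin(yaw),0]);k=np.array([0,0,1.]);y=np.cross(k,e)
    z=-k*np.cos(tilt)+e*np.sin(tilt); x=np.cross(y,z)
    return np.column_stack([x,y,z])
def rel(p,R):
    s=bot.sense(); R0=s['orientation']
    print('t',s['time'],'pos',s['tool_pos'],'F',s['contact_force'],'w',s['gripper_width'])
    print('shift',R0.T@(np.array(p)-s['tool_pos']),'rot',Ro.from_matrix(R0.T@R).as_rotvec())
E
python3 - <<'E'
from h import *
rel([.471,-.2345,.17],Rt(.045))
E
```

```text
t 1.6 pos [0.1949 0.541  0.2103] F [-0.5567 -0.7064  0.5979] w 0.08539888521762183
shift [-0.5226 -0.636   0.0402] rot [ 0.0001  0.     -0.3908]
```

Emit:
{"op": "drive_tool", "data": {"motion": [[-0.04,-0.05,0,0,0,-0.05,0],[-0.523,-0.636,0.02,0,0,-0.39,0],[-0.523,-0.636,0.02,0,0,-0.39,0],[-0.523,-0.636,0.02,0,0,-0.39,0],[-0.523,-0.636,0.02,0,0,-0.39,0],[-0.523,-0.636,0.02,0,0,-0.39,0],[-0.523,-0.636,0.02,0,0,-0.39,0],[-0.523,-0.636,0.02,0,0,-0.39,0],[-0.523,-0.636,0.02,0,0,-0.39,0],[-0.523,-0.636,0.02,0,0,-0.39,0],[-0.523,-0.636,0.02,0,0,-0.39,0],[-0.523,-0.636,0.02,0,0,-0.39,0]]}}

```text
time: 3.1
tool_pos: [0.4468, -0.1667, 0.1924]
orientation: [[-0.999, -0.043, 0.001], [-0.043, 0.999, 0.0], [-0.001, 0.0, -1.0]]
contact_force: [0.7, -0.1, 0.3]
gripper_width: -0.0
```

Run:
```python
from h import *
rel([.471,-.2345,.17],Rt(.045)); print(bot.sense()['q'])
```

```text
t 3.1 pos [ 0.4468 -0.1667  0.1924] F [ 0.7039 -0.0505  0.2669] w -4.361970098634853e-06
shift [-0.0212 -0.0688  0.0224] rot [ 0.      0.0012 -0.0015]
[-0.3816  0.178   1.8071  0.0006  1.1554 -1.9961]
```

Emit:
{"op": "drive_tool", "data": {"motion": [[-0.021,-0.069,0.02,0,0,0,0],[-0.021,-0.069,0.02,0,0,0,0],[-0.021,-0.069,0.02,0,0,0,0]]}}

```text
time: 3.48
tool_pos: [0.4699, -0.2325, 0.1716]
orientation: [[-0.999, -0.043, -0.001], [-0.043, 0.999, 0.001], [0.001, 0.001, -1.0]]
contact_force: [-0.5, 0.6, 0.5]
gripper_width: 0.0001
```

Run:
```python
from h import *
rel([.471,-.2345,.17],Rt(.045))
c=capture('wrist'); save(c,'wrist1')
for t in ['tile_center','notch','rest_hinge']:print(t,[(x['point'],x['confidence']) for x in pinpoint('wrist',t)])
rectfit('wrist',c,'tile_center',.059,np.array([.53,-.23]))
for n in ['top','scene']:
    c=capture(n); save(c,n+'1')
    rectfit(n,c,'tile_center',.059,np.array([.53,-.23]))
```

```text
t 3.475 pos [ 0.4699 -0.2325  0.1716] F [-0.5357  0.6372  0.4994] w 6.403993662936203e-05
shift [-0.001  -0.0021  0.0016] rot [ 0.0013 -0.0012 -0.0021]
tile_center [([0.5355, -0.2337, 0.0552], 0.76), ([0.4632, -0.4614, 0.0352], 0.43)]
notch []
rest_hinge []
wrist tile_center conf 0.89 rect ((508.0070495605469, -234.92738342285156), (108.91719055175781, 61.4813346862793), 2.3990659713745117) mean [ 0.491  -0.2366] pca yaw -0.172
wrist tile_center conf 0.36 rect ((507.4872741699219, -234.30584716796875), (147.8455047607422, 107.09077453613281), 3.7108447551727295) mean [ 0.49   -0.2353] pca yaw -0.147
top tile_center conf 0.72 rect ((563.376708984375, -231.73851013183594), (56.97169876098633, 96.53353118896484), 88.9137954711914) mean [ 0.5657 -0.228 ] pca yaw 0.006
scene tile_center conf 0.56 rect ((533.0343017578125, -231.0277099609375), (160.70384216308594, 65.123291015625), 2.4760351181030273) mean [ 0.5348 -0.2316] pca yaw 0.062
```

View pics/wrist1.png

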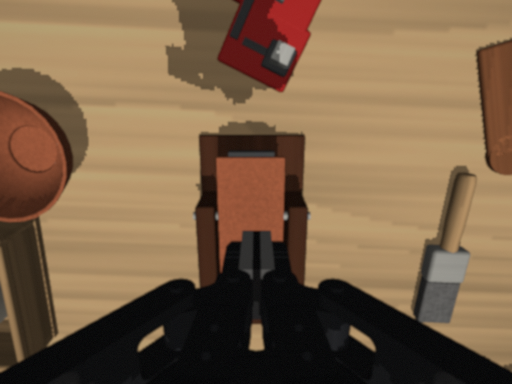

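Run:
```python
from h import *
c=capture('wrist')
g=c['img']; 
for r in (165,195,220): 
    a=g[r,205:300].astype(int); print(r,a[:,0].tolist()[::2])
for uv in [(217.5,157),(284.5,157),(217.5,230),(285,230),(251,157)]: print(uv,ray(c,uv,.059))
print(proj(c,[bot.sense()['tool_pos']]), proj(c,[.471,-.2345,.059]))
```

```text
165 [70, 72, 72, 71, 70, 91, 152, 156, 155, 157, 158, 155, 153, 153, 151, 155, 157, 154, 156, 154, 151, 153, 154, 154, 156, 158, 158, 154, 154, 153, 152, 154, 153, 154, 157, 156, 154, 154, 152, 142, 88, 75, 75, 76, 74, 74, 74, 76]
195 [22, 24, 25, 24, 24, 31, 113, 158, 154, 152, 153, 154, 154, 153, 150, 147, 147, 147, 152, 152, 149, 149, 149, 148, 148, 150, 149, 151, 152, 150, 151, 153, 151, 149, 157, 156, 152, 152, 152, 118, 31, 23, 24, 25, 23, 24, 27, 25]
220 [68, 68, 68, 67, 52, 27, 72, 145, 153, 155, 154, 154, 158, 158, 155, 155, 152, 150, 150, 152, 153, 153, 153, 153, 153, 152, 148, 151, 152, 152, 154, 152, 152, 150, 152, 157, 156, 154, 147, 76, 29, 32, 57, 66, 67, 69, 69, 68]
(217.5, 157) [ 0.4557 -0.2654  0.059 ]
(284.5, 157) [ 0.4531 -0.2074  0.059 ]
(217.5, 230) [ 0.525  -0.2648  0.059 ]
(285, 230) [ 0.5222 -0.202   0.059 ]
(251, 157) [ 0.4544 -0.2364  0.059 ]
[[254.6061 229.5322]] [[252.4013 175.5239]]
```

Run:
```python
from h import *
rel([.4675,-.236,.066],Rt(.045))
```

```text
t 3.975 pos [ 0.4703 -0.232   0.1724] F [-0.1785  0.6188  0.5469] w 0.0004510743756373172
shift [ 0.0031 -0.0038  0.1064] rot [-0.0001  0.0004 -0.0001]
```

Emit:
{"op": "drive_tool", "data": {"motion": [[0.003,-0.004,0.05,0,0,0,0],[0.003,-0.004,0.09,0,0,0,0],[0.003,-0.004,0.106,0,0,0,0],[0.003,-0.004,0.106,0,0,0,0]]}}

```text
time: 4.47
tool_pos: [0.4667, -0.2361, 0.065]
orientation: [[-0.999, -0.044, -0.003], [-0.044, 0.999, 0.002], [0.003, 0.002, -1.0]]
contact_force: [0.2, -0.1, -0.3]
gripper_width: 0.0001
```

Run:
```python
from h import *
rel([.4675,-.236,.039],Rt(.045))
```

```text
t 4.475 pos [ 0.4667 -0.2361  0.065 ] F [ 0.2499 -0.1064 -0.3197] w 5.456306642744949e-05
shift [-0.0009 -0.      0.026 ] rot [ 0.0017 -0.0026 -0.0007]
```

Emit:
{"op": "drive_tool", "data": {"motion": [[0,0,0.005,0,0,0,0],[0,0,0.009,0,0,0,0],[0,0,0.012,0,0,0,0],[0,0,0.015,0,0,0,0],[0,0,0.018,0,0,0,0],[0,0,0.021,0,0,0,0],[0,0,0.024,0,0,0,0],[0,0,0.024,0,0,0,0]]}}

```text
time: 5.48
tool_pos: [0.4673, -0.2365, 0.0419]
orientation: [[-0.999, -0.044, -0.0], [-0.044, 0.999, 0.0], [0.0, 0.0, -1.0]]
contact_force: [0.0, -0.2, 0.5]
gripper_width: 0.0002
```

Run:
```python
from h import *
rel([.4675,-.236,.037],Rt(.045))
c=capture('scene');save(c,'scene2'); t=cv2.imread('pics/scene2.png')
cv2.imwrite('pics/c2.png',cv2.resize(t[100:210,160:300],None,fx=4,fy=4,interpolation=cv2.INTER_CUBIC))
```

```text
t 5.475 pos [ 0.4673 -0.2365  0.0419] F [ 0.0299 -0.2438  0.5033] w 0.00023084309785882315
shift [-0.0002  0.0005  0.0049] rot [ 0.0004 -0.0005 -0.0008]
```

View pics/c2.png

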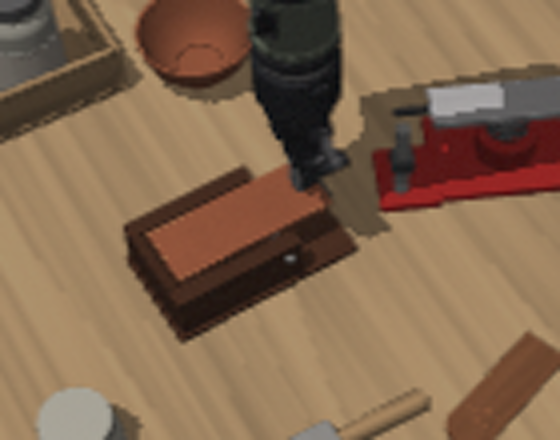

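```bash
cat >> h.py <<'E'
def tilecorners(cx,cy,yaw,th):
    h=np.array([cx-.02*np.cos(yaw),cy-.02*np.sin(yaw),.044])
    e=np.array([np.cos(yaw),np.sin(yaw),0]);k=np.array([0,0,1.]);y=np.cross(k,e)
    a=e*np.cos(th)+k*np.sin(th); n=-e*np.sin(th)+k*np.cos(th)
    return [h+a*s+n*.015+y*w for s,w in [(100,-30),(100,30),(-60,30),(-60,-30)] for s,w in [(s/1000,w/1000)]]
def overlay(cam,name,box,f,ths,cx=.5345,cy=-.2328,yaw=.045):
    c=capture(cam); im=c['img'][:,:,::-1].copy(); x0,y0,x1,y1=box
    im=cv2.resize(im[y0:y1,x0:x1],None,fx=f,fy=f,interpolation=cv2.INTER_CUBIC)
    for i,th in enumerate(ths):
        p=proj(c,tilecorners(cx,cy,yaw,th)); p=((p-[x0,y0]+.5)*f).astype(int)
        cv2.polylines(im,[p.reshape(-1,1,2)],True,[(0,255,0),(255,255,0),(255,0,255)][i],1)
    cv2.imwrite('pics/'+name+'.png',im)
E
python3 - <<'E'
from h import *
overlay('scene','c3',(160,100,300,210),5,[0,.25,.5])
E
```

```text
(no output)
```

View pics/c3.png

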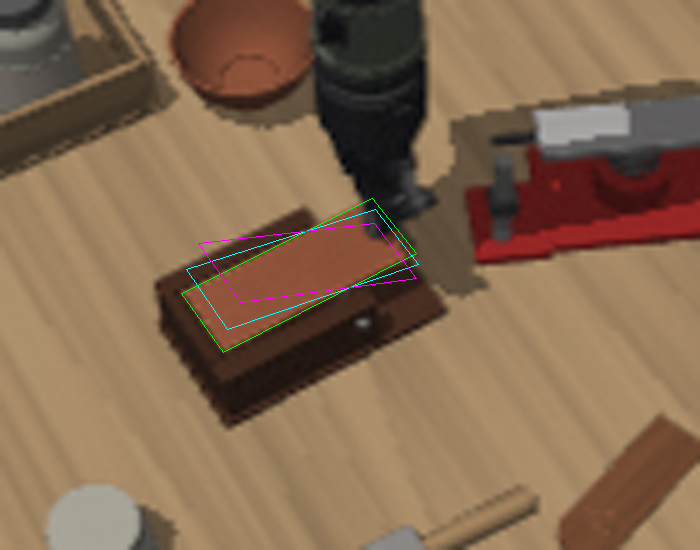

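Run:
```python
from h import *
s=bot.sense(); print(s['tool_pos'],s['contact_force'],s['tau'],s['gripper_width'])
p=s['tool_pos']
c=capture('scene'); print((proj(c,[p,p+[0,0,.017]])-[160,100]+.5)*5)
for n in ['wrist','top']:
    c=capture(n); save(c,n+'3'); print(n,proj(c,[p,p+[0,0,.017]]))
```

```text
[ 0.4675 -0.2366  0.0421] [-0.1959  0.6705  0.5559] [  0.0008 -40.169  -17.3314   0.0001   0.0049  -0.    ] -2.2924772335133967e-05
[[379.4015 246.2757]
 [378.611  232.2876]]
wrist [[254.9745 229.4902]
 [254.859  243.9227]]
top [[315.9199 201.9707]
 [316.6481 201.4602]]
```

View pics/wrist3.png

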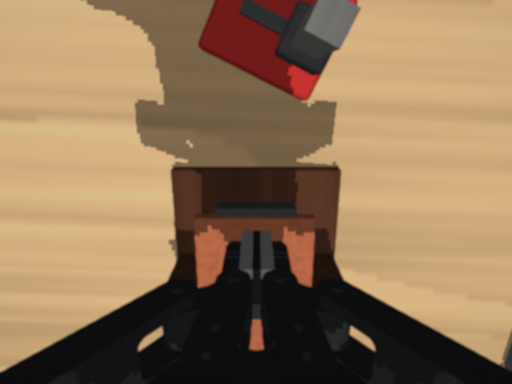

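Run:
```python
from h import *
c=capture('wrist')
for th in [0,.2,.3,.4,.5]:
    print(th,proj(c,tilecorners(.5345,-.2328,.045,th)).round(1).tolist())
overlay('top','c4',(270,140,350,220),7,[0,.25,.5])
```

```text
0 [[209.5, 453.1], [304.1, 453.0], [317.9, 219.8], [195.0, 220.0]]
0.2 [[204.4, 483.8], [309.2, 483.7], [313.8, 207.4], [199.0, 207.6]]
0.3 [[201.4, 499.0], [312.3, 498.8], [311.9, 203.3], [200.9, 203.5]]
0.4 [[198.2, 513.7], [315.6, 513.6], [310.0, 200.6], [202.8, 200.8]]
0.5 [[194.6, 527.8], [319.2, 527.6], [308.3, 199.1], [204.5, 199.3]]
```

View pics/c4.png

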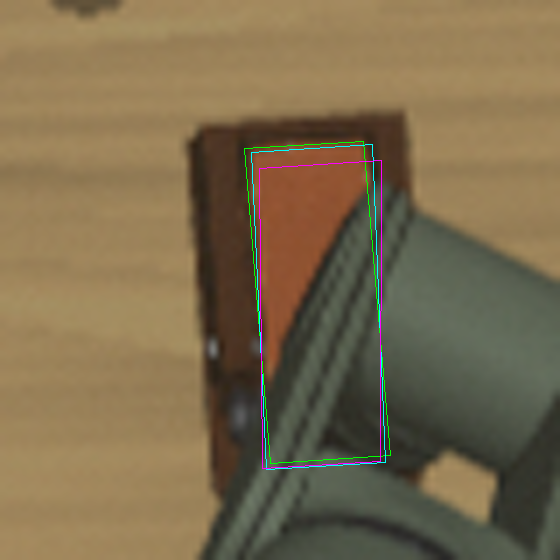

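Run:
```python
from h import *
c=capture('wrist');im=c['img'][:,:,::-1]
a=cv2.resize(im[155:350,165:345],None,fx=3,fy=3,interpolation=cv2.INTER_CUBIC)
a=np.clip(a.astype(float)*1.8,0,255).astype(np.uint8)
cv2.imwrite('pics/c5.png',a)
print(bot.sense()['contact_force'],bot.sense()['time'])
```

```text
[-0.298   0.0708  0.0957] 5.875
```

View pics/c5.png

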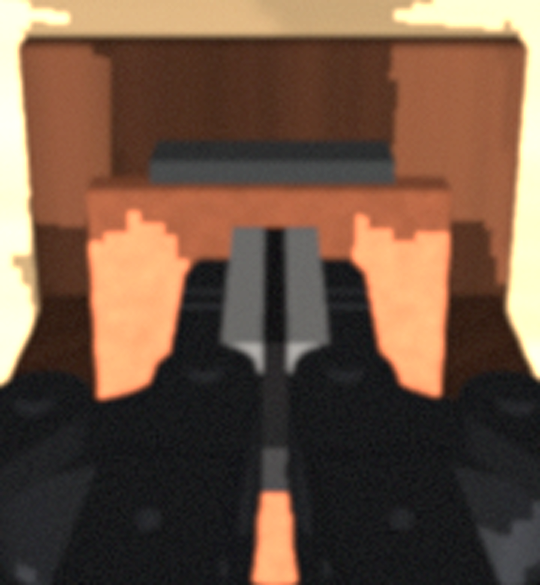

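Emit:
{"op": "drive_tool", "data": {"motion": [[0,0,0.002,0,0,0,0],[0,0,0.004,0,0,0,0],[0,0,0.006,0,0,0,0]]}}

```text
time: 6.25
tool_pos: [0.467, -0.2366, 0.0364]
orientation: [[-0.999, -0.045, -0.001], [-0.045, 0.999, 0.0], [0.001, 0.0, -1.0]]
contact_force: [-4.1, 0.9, 6.7]
gripper_width: -0.0003
```

Run:
```python
from h import *
s=bot.sense(); print(bot.hold_point_z,s['tool_pos'],s['contact_force'],s['ft_torque'],s['gripper_width'])
c=capture('wrist');im=c['img'][:,:,::-1]
a=cv2.resize(im[155:350,165:345],None,fx=3,fy=3,interpolation=cv2.INTER_CUBIC)
cv2.imwrite('pics/c6.png',np.clip(a.astype(float)*1.8,0,255).astype(np.uint8))
overlay('scene','c7',(160,100,300,210),5,[0,.25,.5])
```

```text
0.0187 [ 0.467  -0.2366  0.0364] [-4.081   0.8508  6.6747] [-0.0522  0.5157  0.0548] -0.0003016331998817448
```

View pics/c6.png

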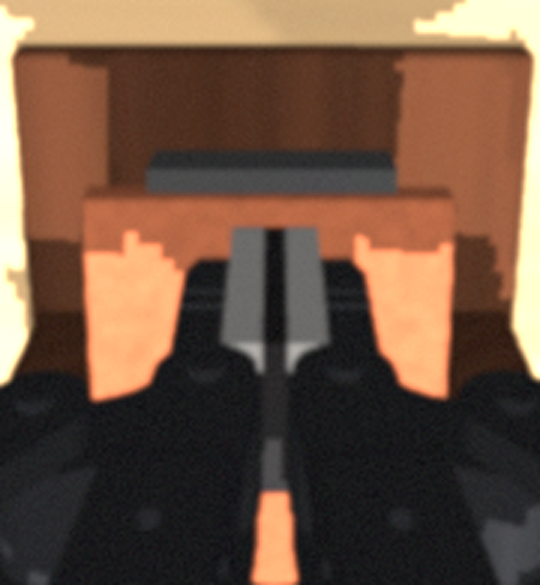

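View pics/c7.png

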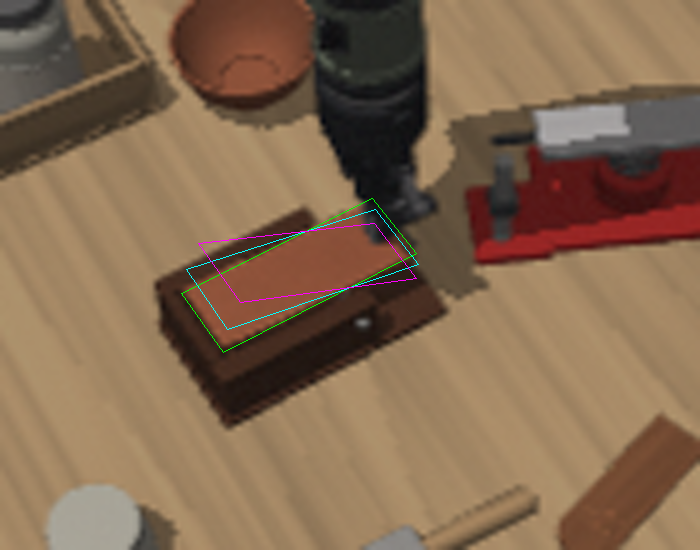

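Emit:
{"op": "drive_tool", "data": {"motion": [[0,0,0.002,0,0,0,0],[0,0,0.004,0,0,0,0],[0,0,0.006,0,0,0,0]]}}

```text
time: 6.72
tool_pos: [0.4655, -0.2366, 0.0301]
orientation: [[-0.999, -0.045, -0.004], [-0.045, 0.999, 0.0], [0.004, 0.001, -1.0]]
contact_force: [-6.3, -1.7, 6.2]
gripper_width: -0.0002
```

Run:
```python
from h import *
s=bot.sense(); print(s['tool_pos'],s['contact_force'],s['ft_torque'],s['gripper_width'])
overlay('scene','c8',(160,100,300,210),5,[0,.25,.5])
```

```text
[ 0.4655 -0.2366  0.0301] [-6.2762 -1.6747  6.2355] [-0.2609  1.0615 -0.032 ] -0.0001992624772826818
```

View pics/c8.png

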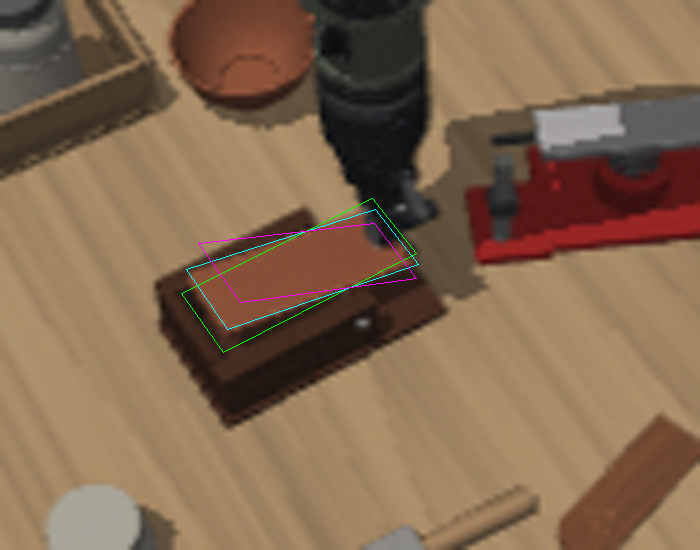

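Emit:
{"op": "drive_tool", "data": {"motion": [[0.001,0,0.002,0,0,0,0],[0.001,0,0.004,0,0,0,0],[0.002,0,0.006,0,0,0,0],[0.002,0,0.008,0,0,0,0],[0.002,0,0.0095,0,0,0,0]]}}

```text
time: 7.4
tool_pos: [0.4648, -0.2367, 0.0205]
orientation: [[-0.999, -0.044, -0.001], [-0.044, 0.999, 0.0], [0.001, 0.0, -1.0]]
contact_force: [-4.0, -1.8, 4.5]
gripper_width: -0.0002
```

Run:
```python
from h import *
s=bot.sense(); print(s['tool_pos'],s['contact_force'],s['ft_torque'],s['gripper_width'])
overlay('scene','c9',(160,100,300,210),5,[.4,.5,.6])
```

```text
[ 0.4648 -0.2367  0.0205] [-3.9951 -1.7839  4.462 ] [-0.1691  0.7689  0.0298] -0.00022975924090382592
```

View pics/c9.png

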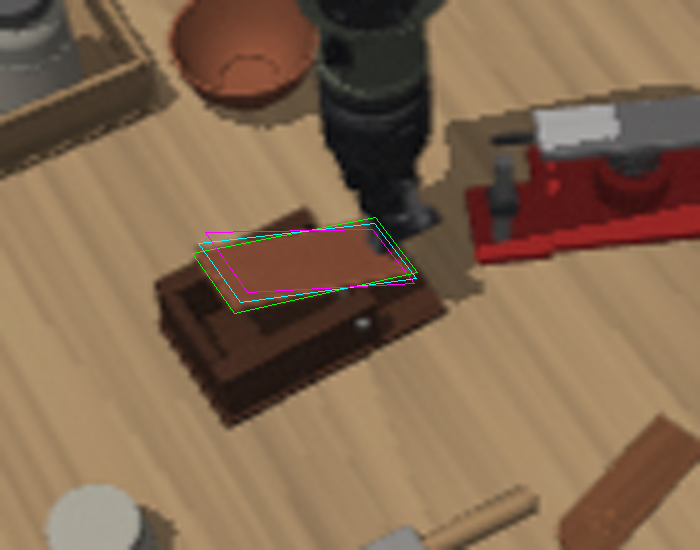

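Emit:
{"op": "drive_tool", "data": {"motion": [[0.001,0,0.002,0,0,0,0],[0.001,0,0.004,0,0,0,0],[0.001,0,0.0045,0,0,0,0]]}}

```text
time: 7.82
tool_pos: [0.4652, -0.2367, 0.0161]
orientation: [[-0.999, -0.044, 0.001], [-0.044, 0.999, -0.0], [-0.001, -0.0, -1.0]]
contact_force: [-1.3, 0.9, 4.5]
gripper_width: 0.0
```

Run:
```python
from h import *
s=bot.sense(); print(s['time'],s['tool_pos'],s['contact_force'],s['ft_torque'],s['gripper_width'])
overlay('scene','c10',(160,100,300,210),5,[.4,.5,.6])
```

```text
7.825 [ 0.4652 -0.2367  0.0161] [-1.2589  0.9     4.4996] [ 0.1337  0.1664 -0.0035] 2.3628201749949817e-05
```

View pics/c10.png

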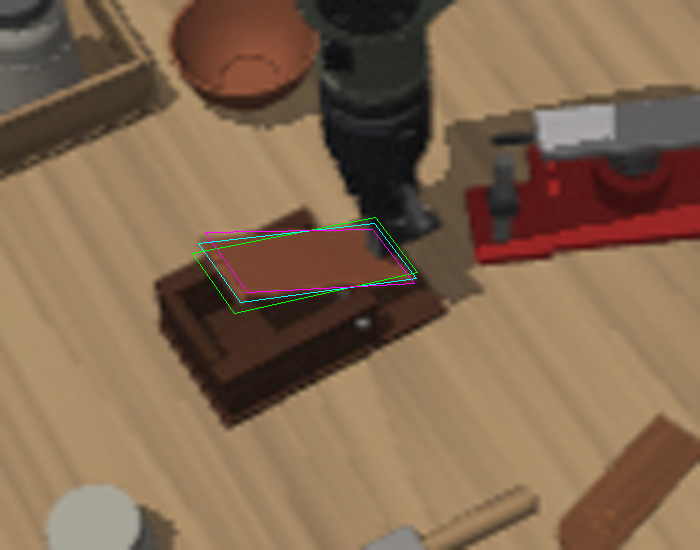

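Emit:
{"op": "drive_tool", "data": {"motion": [[0,0,-0.02,0,0,0,0],[0,0,-0.07,0,0,0,0],[0,0,-0.13,0,0,0,0.02],[0,0,-0.14,0,0,0,0.085],[0,0,-0.14,0,0,0,0.085],[0,0,-0.14,0,0,0,0.085],[0,0,-0.14,0,0,0,0.085]]}}

```text
time: 8.75
tool_pos: [0.4637, -0.2363, 0.1544]
orientation: [[-0.999, -0.044, -0.003], [-0.044, 0.999, 0.002], [0.003, 0.002, -1.0]]
contact_force: [-0.8, -0.1, -0.5]
gripper_width: 0.0845
```

Run:
```python
from h import *
s=bot.sense(); print(s['time'],s['tool_pos'],s['contact_force'],s['ft_torque'],s['gripper_width'])
R=s['orientation'];p=s['tool_pos']
c=capture('wrist'); save(c,'wrist4')
im=c['img'][:,:,::-1].copy()
for z,col in [(0,(0,255,0)),(-.019,(255,0,255))]:
  for y in (-.0425,0,.0425):
    for x in (-.011,0,.011):
      q=proj(c,[p+R@[x,y,z]])[0]; cv2.circle(im,tuple(int(v) for v in q),2,col,-1)
for th,col in [(.5,(255,255,0)),(.55,(0,255,255))]:
    cv2.polylines(im,[proj(c,tilecorners(.5345,-.2328,.045,th)).astype(int).reshape(-1,1,2)],True,col,1)
cv2.imwrite('pics/w4.png',im)
overlay('scene','s4',(160,100,300,210),5,[.5,.55,.6])
overlay('top','t4',(270,140,350,220),7,[.5,.55,.6])
for n in ['scene','top']: print(n,[(x['point'],x['confidence']) for x in pinpoint(n,'tile_center')])
```

```text
8.75 [ 0.4637 -0.2363  0.1544] [-0.7542 -0.0753 -0.4519] [-0.0498 -0.0039 -0.0332] 0.0844503622183622
scene [([0.5219, -0.2296, 0.0622], 0.73)]
top [([0.5222, -0.2353, 0.0602], 0.82)]
```

View pics/w4.png

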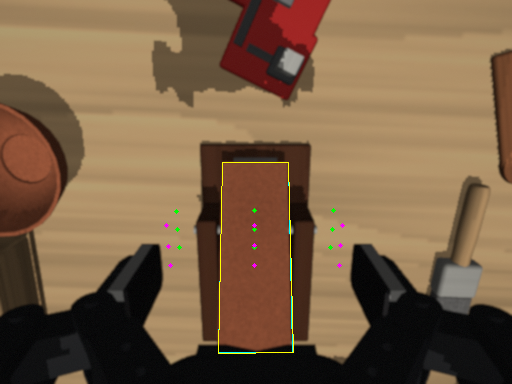

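View pics/s4.png

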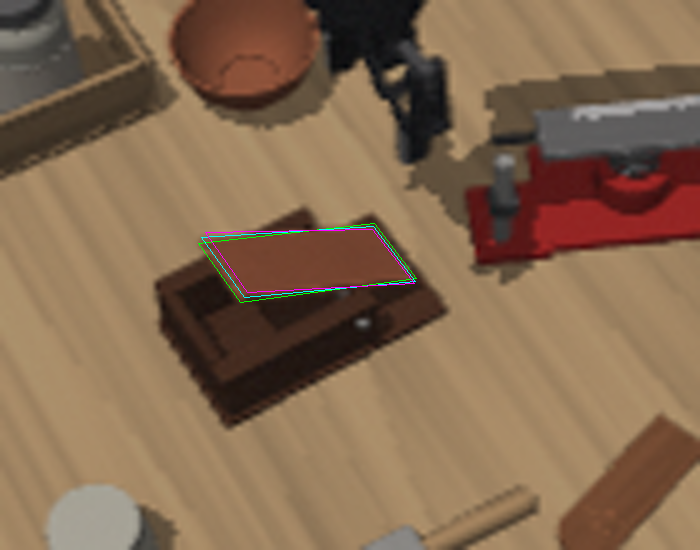

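View pics/t4.png

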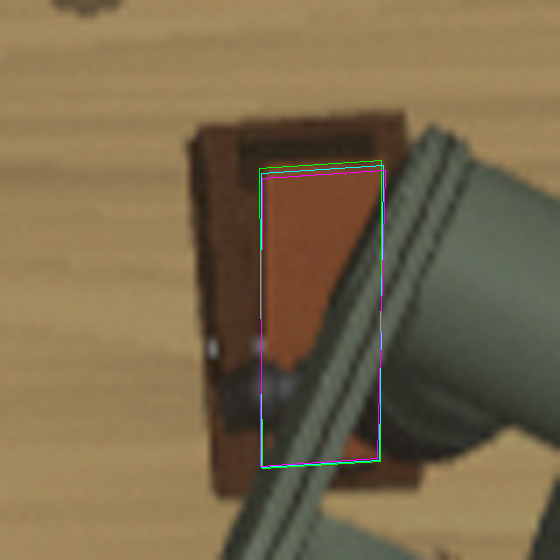

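Run:
```python
from h import *
s=bot.sense()
R=s['orientation'];p=s['tool_pos']
w=capture('wrist'); 
Rw=cv2.Rodrigues(np.array(w['rvec'],float))[0]; cp=-Rw.T@np.array(w['tvec'],float).ravel(); print('cam in tool',R.T@(cp-p))
def draw(c,box,f,name):
    x0,y0,x1,y1=box; im=cv2.resize(c['img'][y0:y1,x0:x1,::-1],None,fx=f,fy=f,interpolation=cv2.INTER_CUBIC)
    im=np.clip(im.astype(float)*1.7,0,255).astype(np.uint8)
    for d,col in [(-.013,(0,255,0)),(-.023,(255,255,0)),(-.033,(255,0,255))]:
        for sy in (-1,1):
            q=[p+R@[x,sy*y,d] for x,y in [(-.011,.0425),(.011,.0425),(.011,.055),(-.011,.055)]]
            q=((proj(c,q)-[x0,y0]+.5)*f).astype(int); cv2.polylines(im,[q.reshape(-1,1,2)],True,col,1)
    cv2.imwrite('pics/'+name+'.png',im)
draw(w,(90,180,430,350),2,'w5'); draw(capture('scene'),(210,95,270,155),10,'s5')
```

```text
cam in tool [ 0.076   0.0007 -0.1637]
```

View pics/w5.png

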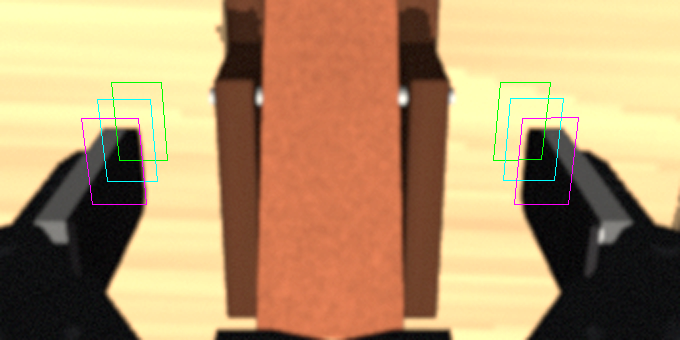

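View pics/s5.png

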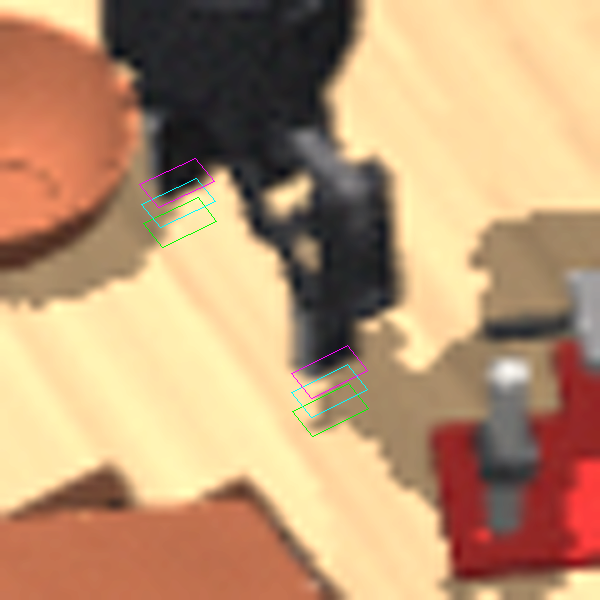

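```bash
cat >> h.py <<'E'
def grasp_tcp(th=.55,s=.052,back=0,cx=.5345,cy=-.2328,yaw=.045,d=.040):
    e=np.array([np.cos(yaw),np.sin(yaw),0]);k=np.array([0,0,1.])
    h=np.array([cx,cy,.044])-e*.02
    a=e*np.cos(th)+k*np.sin(th); n=-e*np.sin(th)+k*np.cos(th)
    return h+a*s+n*.0115-n*(d-back)
E
python3 - <<'E'
from h import *
print(grasp_tcp(),grasp_tcp(back=.09))
rel(grasp_tcp(back=.09),Rt(.045,.55))
E
```

```text
[ 0.5737 -0.231   0.0469] [ 0.5267 -0.2332  0.1236]
t 9.1 pos [ 0.4645 -0.2367  0.156 ] F [-0.1662 -1.1889  0.1631] w 0.08501729377807787
shift [-0.0623  0.0008  0.0323] rot [ 0.     -0.5502 -0.0008]
```

Emit:
{"op": "drive_tool", "data": {"motion": [[-0.02,0.001,0,0,-0.18,0,0.085],[-0.04,0.001,0.01,0,-0.36,0,0.085],[-0.062,0.001,0.02,0,-0.55,0,0.085],[-0.062,0.001,0.032,0,-0.55,0,0.085],[-0.062,0.001,0.032,0,-0.55,0,0.085]]}}

```text
time: 9.72
tool_pos: [0.5389, -0.2186, 0.1407]
orientation: [[-0.876, -0.018, 0.483], [-0.024, 1.0, -0.007], [-0.482, -0.018, -0.876]]
contact_force: [0.5, -0.4, -0.5]
gripper_width: 0.0854
```

Run:
```python
from h import *
rel(grasp_tcp(),Rt(.045,.55)); print(bot.sense()['q'])
c=capture('wrist'); im=c['img'][:,:,::-1].copy()
for th,col in [(.5,(255,255,0)),(.55,(0,255,255))]:
    cv2.polylines(im,[proj(c,tilecorners(.5345,-.2328,.045,th)).astype(int).reshape(-1,1,2)],True,col,1)
cv2.imwrite('pics/w6.png',im)
```

```text
t 9.725 pos [ 0.5389 -0.2186  0.1407] F [ 0.5464 -0.3796 -0.4701] w 0.08539848172883278
shift [ 0.015  -0.0114  0.099 ] rot [-0.0291 -0.0467 -0.0147]
[-0.5496  0.2106  2.0381  0.5284  0.5101 -2.5576]
```

View pics/w6.png

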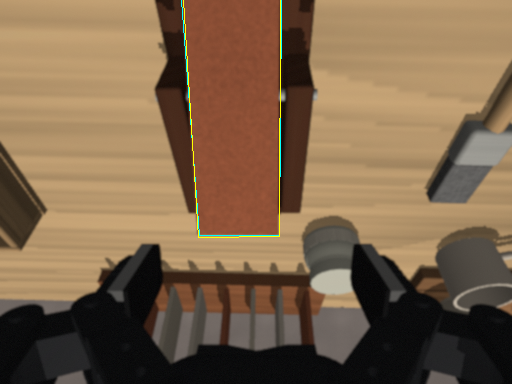

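Emit:
{"op": "drive_tool", "data": {"motion": [[0,0,0,0,0,0.18,0.085],[0,0,0,0,0,0.36,0.085],[0,0,0,0,0,0.54,0.085],[0,0,0,0,0,0.72,0.085],[0,0,0,0,0,0.9,0.085],[0,0,0,0,0,1.08,0.085],[0,0,0,0,0,1.26,0.085],[0,0,0,0,0,1.44,0.085],[0,0,0,0,0,1.62,0.085],[0,0,0,0,0,1.8,0.085],[0,0,0,0,0,1.98,0.085],[0,0,0,0,0,2.16,0.085]]}}

```text
time: 11.28
tool_pos: [0.5397, -0.2195, 0.1419]
orientation: [[0.477, 0.733, 0.485], [0.841, -0.541, -0.009], [0.256, 0.412, -0.874]]
contact_force: [0.1, -0.5, 0.0]
gripper_width: 0.0853
```

Run:
```python
from h import *
rel(grasp_tcp(back=.09),Rt(.045,.55)@np.diag([-1,-1,1])); print(bot.sense()['q'])
```

```text
t 11.275 pos [ 0.5397 -0.2195  0.1419] F [ 0.0628 -0.4906  0.0403] w 0.08530921447114619
shift [-0.0224 -0.0097  0.0098] rot [0.0067 0.0554 0.9597]
[-0.5502  0.2099  2.0365  0.5294  0.5096 -0.3914]
```

Emit:
{"op": "drive_tool", "data": {"motion": [[-0.022,-0.01,0.01,0.001,0.01,0.18,0.085],[-0.022,-0.01,0.01,0.002,0.02,0.36,0.085],[-0.022,-0.01,0.01,0.004,0.03,0.54,0.085],[-0.022,-0.01,0.01,0.005,0.04,0.72,0.085],[-0.022,-0.01,0.01,0.007,0.055,0.9,0.085],[-0.022,-0.01,0.01,0.007,0.055,0.96,0.085],[-0.022,-0.01,0.01,0.007,0.055,0.96,0.085]]}}

```text
time: 12.15
tool_pos: [0.5267, -0.2326, 0.1233]
orientation: [[0.852, 0.05, 0.522], [0.044, -0.999, 0.024], [0.522, 0.003, -0.853]]
contact_force: [1.1, 0.1, 0.4]
gripper_width: 0.0849
```

Run:
```python
from h import *
rel(grasp_tcp(),Rt(.045,.55)@np.diag([-1,-1,1])); print(bot.sense()['q'])
c=capture('wrist'); im=c['img'][:,:,::-1].copy()
for th,col in [(.5,(255,255,0)),(.55,(0,255,255))]:
    cv2.polylines(im,[proj(c,tilecorners(.5345,-.2328,.045,th)).astype(int).reshape(-1,1,2)],True,col,1)
cv2.imwrite('pics/w7.png',im)
```

```text
t 12.15 pos [ 0.5267 -0.2326  0.1233] F [1.061  0.0936 0.4065] w 0.08488849907190449
shift [0.0002 0.0005 0.0897] rot [-0.0003  0.0003  0.0057]
[-0.6302  0.2336  2.0894  0.7596  0.4945  0.2696]
```

View pics/w7.png

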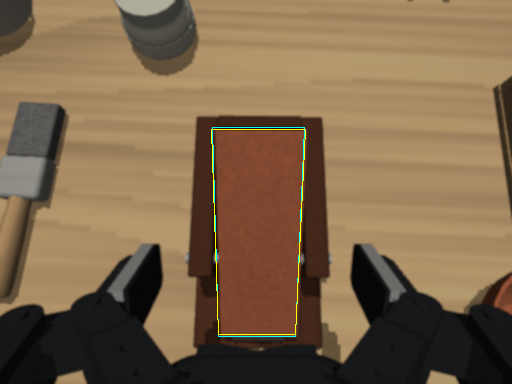

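Emit:
{"op": "drive_tool", "data": {"motion": [[0,0.0005,0.03,0,0,0,0.085],[0,0.0005,0.055,0,0,0.005,0.085],[0,0.0005,0.075,0,0,0.005,0.085],[0,0.0005,0.09,0,0,0.005,0.085],[0,0.0005,0.09,0,0,0.005,0.085]]}}

```text
time: 12.82
tool_pos: [0.5732, -0.2301, 0.0452]
orientation: [[0.853, 0.045, 0.52], [0.038, -0.999, 0.025], [0.521, -0.002, -0.853]]
contact_force: [-0.9, 0.1, -1.4]
gripper_width: 0.0852
```

Run:
```python
from h import *
rel(grasp_tcp(),Rt(.045,.55)@np.diag([-1,-1,1]))
c=capture('wrist'); im=c['img'][:,:,::-1].copy(); cv2.imwrite('pics/w8.png',im)
overlay('scene','s8',(160,100,300,210),5,[.5,.55])
```

```text
t 12.825 pos [ 0.5732 -0.2301  0.0452] F [-0.8765  0.105  -1.3991] w 0.08516402792851617
shift [ 0.0012  0.0009 -0.0012] rot [-0.0019  0.0019 -0.0008]
```

View pics/w8.png

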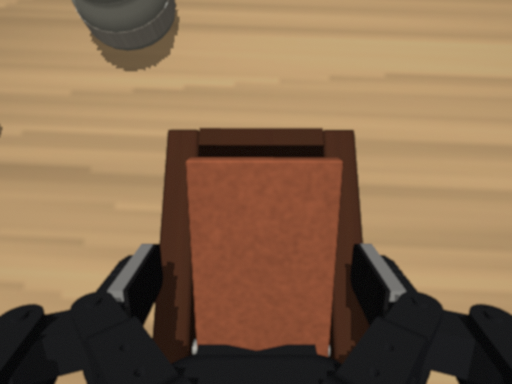

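View pics/s8.png

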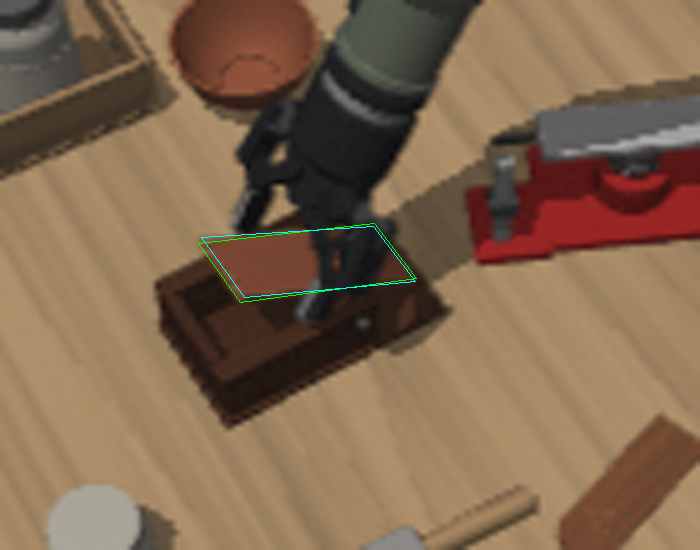

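Emit:
{"op": "drive_tool", "data": {"motion": [[0,0,0,0,0,0,0.05],[0,0,0,0,0,0,0.05],[0,0,0,0,0,0,0.05],[0,0,0,0,0,0,0.05],[0,0,0,0,0,0,0.05]], "force": 60}}

```text
time: 13.55
tool_pos: [0.5733, -0.231, 0.0468]
orientation: [[0.851, 0.043, 0.523], [0.037, -0.999, 0.023], [0.523, -0.0, -0.852]]
contact_force: [-2.2, -1.0, 5.1]
gripper_width: 0.0584
```

Run:
```python
from h import *
rel(grasp_tcp(),Rt(.045,.55)@np.diag([-1,-1,1]))
c=capture('wrist'); im=c['img'][:,:,::-1].copy(); cv2.imwrite('pics/w9.png',im)
```

```text
t 13.55 pos [ 0.5733 -0.231   0.0468] F [-2.1755 -0.9687  5.0671] w 0.058363336457152415
shift [0.0003 0.0001 0.0002] rot [ 0.0007 -0.0006 -0.0018]
```

View pics/w9.png

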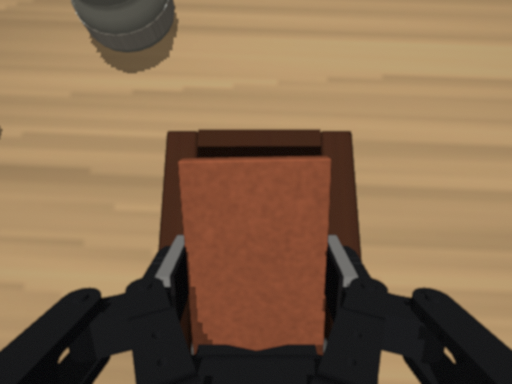

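Emit:
{"op": "drive_tool", "data": {"motion": [[0,0,-0.01,0,0,0,0.05],[0,0,-0.03,0,0,0,0.05],[0,0,-0.06,0,0,0,0.05],[0.02,0,-0.1,0,0,0,0.05],[0.05,0,-0.14,0,0,0,0.05],[0.05,0,-0.14,0,0,0,0.05]], "force": 80}}

```text
time: 14.35
tool_pos: [0.5443, -0.2331, 0.1959]
orientation: [[0.849, 0.044, 0.527], [0.039, -0.999, 0.02], [0.527, 0.003, -0.85]]
contact_force: [0.8, -0.0, -2.0]
gripper_width: 0.0578
```

Run:
```python
from h import *
rel([.5,-.2,.23],Rt(-.13,0)@np.diag([-1,-1,1]));print(bot.sense()['q'])
c=capture('wrist'); im=c['img'][:,:,::-1].copy(); cv2.imwrite('pics/w10.png',im)
c=capture('scene'); save(c,'s10')
```

```text
t 14.35 pos [ 0.5443 -0.2331  0.1959] F [ 0.7649 -0.0168 -1.9606] w 0.05782967483409124
shift [-0.0183 -0.0349 -0.0517] rot [-0.0451 -0.5544  0.1704]
[-0.6074  0.1615  1.9614  0.5635  0.6365  0.5247]
```

View pics/w10.png

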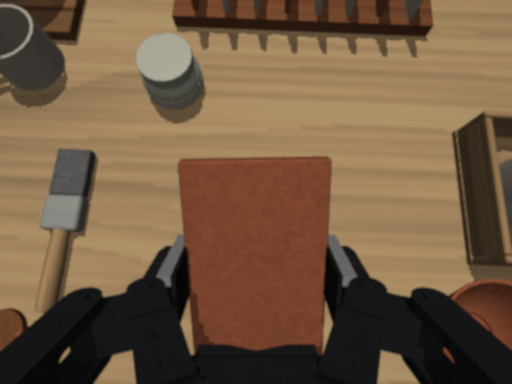

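View pics/s10.png

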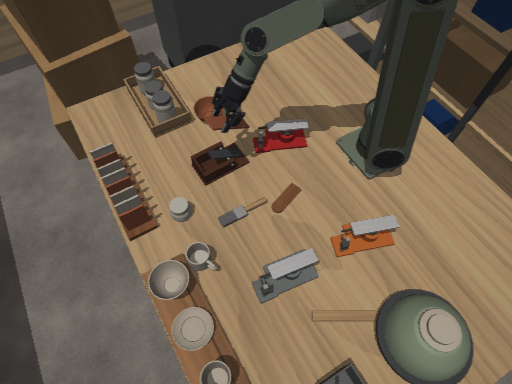

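```bash
cat >> h.py <<'E'
def intool(c,uv,zt,s):
    # intersect ray with plane tool-z=zt, return tool coords
    Rw=cv2.Rodrigues(np.array(c['rvec'],float))[0]; t=np.array(c['tvec'],float).ravel()
    R=s['orientation'];p=s['tool_pos']
    o=R.T@(-Rw.T@t-p); d=R.T@(Rw.T@np.linalg.inv(c['mtx'])@np.array([uv[0],uv[1],1.]))
    return o+d*(zt-o[2])/d[2]
E
python3 - <<'E'
from h import *
s=bot.sense();c=capture('wrist')
for uv in [(180,158),(331,157),(188,235),(328,235)]: print(uv,intool(c,uv,-.0435,s))
g=c['img'].astype(int)
for r in (165,200,225): 
    row=g[r,:,0]-g[r,:,2]; x=np.nonzero(row[150:360]>60)[0]; print(r,x.min()+150,x.max()+150)
for col in (200,256,310): 
    x=np.nonzero((g[130:200,col,0]-g[130:200,col,2])>60)[0]; print(col,x.min()+130)
print(g[150,250],g[170,250])
E
```

```text
(180, 158) [ 0.0489 -0.0294 -0.0435]
(331, 157) [ 0.0492  0.0275 -0.0435]
(188, 235) [ 0.017  -0.0284 -0.0435]
(328, 235) [ 0.017   0.0284 -0.0435]
165 150 359
200 150 359
225 150 359
200 130
256 130
310 130
[170 139 101] [120  67  45]
```

```bash
cat >> h.py <<'E'
def bedpts(cx,cy,yaw,z=.085):
    e=np.array([np.cos(yaw),np.sin(yaw),0]);y=np.array([-e[1],e[0],0]);o=np.array([cx,cy,z])
    return [o+e*a+y*b for a,b in [(.075,-.022),(.075,.022),(-.075,.022),(-.075,-.022)]],[o+e*.106+np.array([0,0,-.007]),o+e*.071+np.array([0,0,-.007])]
def obed(cam,name,box,f,cx,cy,yaw,z=.085):
    c=capture(cam); im=c['img'][:,:,::-1].copy(); x0,y0,x1,y1=box
    im=cv2.resize(im[y0:y1,x0:x1],None,fx=f,fy=f,interpolation=cv2.INTER_CUBIC)
    a,b=bedpts(cx,cy,yaw,z)
    for q,cl in ((a,True),(b,False)):
        p=((proj(c,q)-[x0,y0]+.5)*f).astype(int); cv2.polylines(im,[p.reshape(-1,1,2)],cl,(0,0,255),1)
    cv2.imwrite('pics/'+name+'.png',im)
E
python3 - <<'E'
from h import *
obed('scene','b1',(248,235,328,305),8,.544,.2445,-.137)
obed('top','b2',(155,140,205,215),8,.544,.2445,-.137)
a=cv2.imread('pics/b1.png');b=cv2.imread('pics/b2.png')[:560]
h=560; cv2.imwrite('pics/b12.png',cv2.resize(np.hstack([a[:h],b[:h]]),None,fx=.76,fy=.76))
E
```

```text
(no output)
```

View pics/b12.png

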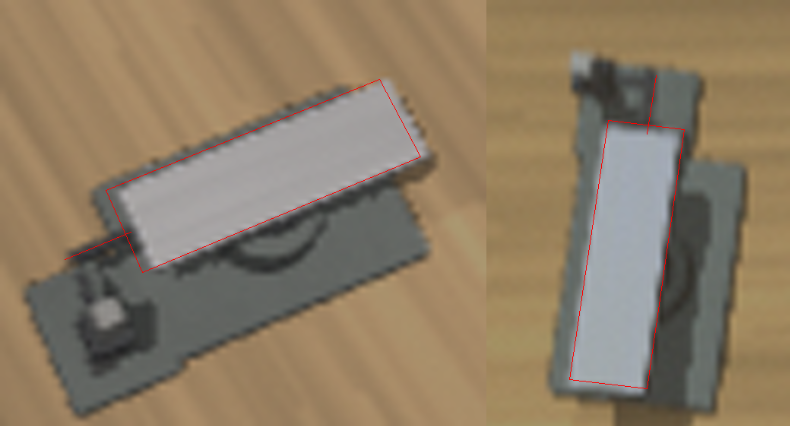

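Run:
```python
from h import *
rel([.5737,.2401,.15],Rt(-.137,0)@np.diag([-1,-1,1]))
```

```text
t 14.6 pos [ 0.5413 -0.231   0.1891] F [-0.3324 -0.6035 -2.4527] w 0.057679351639645327
shift [ 0.024  -0.469   0.0628] rot [-0.0537 -0.5436  0.1752]
```

Emit:
{"op": "drive_tool", "data": {"motion": [[0.015,-0.03,-0.02,-0.013,-0.14,0.044,0.05],[0.015,-0.08,-0.01,-0.027,-0.27,0.088,0.05],[0.015,-0.13,0,-0.04,-0.41,0.13,0.05],[0.02,-0.18,0.02,-0.054,-0.544,0.175,0.05],[0.02,-0.23,0.03,-0.054,-0.544,0.175,0.05],[0.02,-0.28,0.04,-0.054,-0.544,0.175,0.05],[0.02,-0.33,0.05,-0.054,-0.544,0.175,0.05],[0.024,-0.38,0.063,-0.054,-0.544,0.175,0.05],[0.024,-0.42,0.063,-0.054,-0.544,0.175,0.05],[0.024,-0.45,0.063,-0.054,-0.544,0.175,0.05],[0.024,-0.469,0.063,-0.054,-0.544,0.175,0.05],[0.024,-0.469,0.063,-0.054,-0.544,0.175,0.05]]}}

```text
time: 16.1
tool_pos: [0.5749, 0.2397, 0.15]
orientation: [[0.991, -0.135, 0.002], [-0.135, -0.991, -0.004], [0.002, 0.003, -1.0]]
contact_force: [-0.3, -0.5, -1.1]
gripper_width: 0.0576
```

Run:
```python
from h import *
rel([.5737,.2401,.15],Rt(-.137,0)@np.diag([-1,-1,1]));print(bot.sense()['q'])
c=capture('wrist'); save(c,'w11'); c=capture('scene'); save(c,'s11')
```

```text
t 16.1 pos [0.5749 0.2397 0.15  ] F [-0.2939 -0.4786 -1.0634] w 0.057613071980963985
shift [-0.0013 -0.0003 -0.    ] rot [ 0.0034 -0.0023  0.0014]
[ 0.3787  0.435   1.5411 -0.0045  1.1652  2.0869]
```

View pics/w11.png

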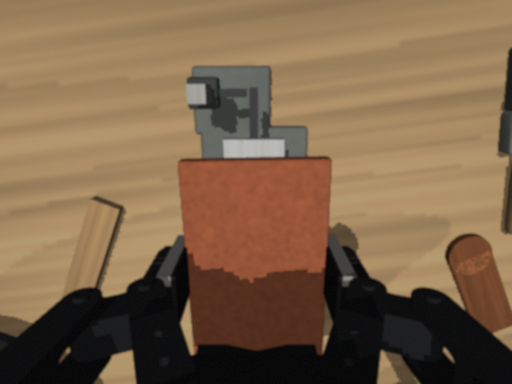

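View pics/s11.png

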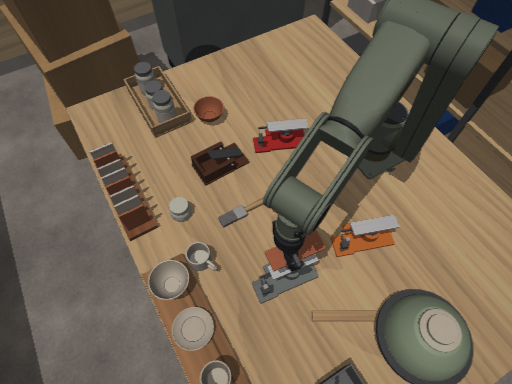

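Run:
```python
from h import *
c=capture('wrist'); s=bot.sense()
e=np.array([np.cos(-.137),np.sin(-.137)])
A=ray(c,(222.5,139.5),.085);B=ray(c,(285.5,139),.085);m=(A+B)/2
print(A,B,m,'width',np.linalg.norm(A-B),'centre',m[:2]-e*.075)
# pointer tip
P=ray(c,(253,88),.081); print('pointer tip (255?,88)',P,P[:2]-e*.106)
for n in ('scene','top'): pass
im=cv2.resize(c['img'][60:165,170:330,::-1],None,fx=5,fy=5,interpolation=cv2.INTER_CUBIC); cv2.imwrite('pics/w12.png',im)
```

```text
[0.6169 0.2568 0.085 ] [0.6111 0.2127 0.085 ] [0.614  0.2347 0.085 ] width 0.04445738240105415 centre [0.5397 0.245 ]
pointer tip (255?,88) [0.6484 0.2306 0.081 ] [0.5434 0.2451]
```

View pics/w12.png

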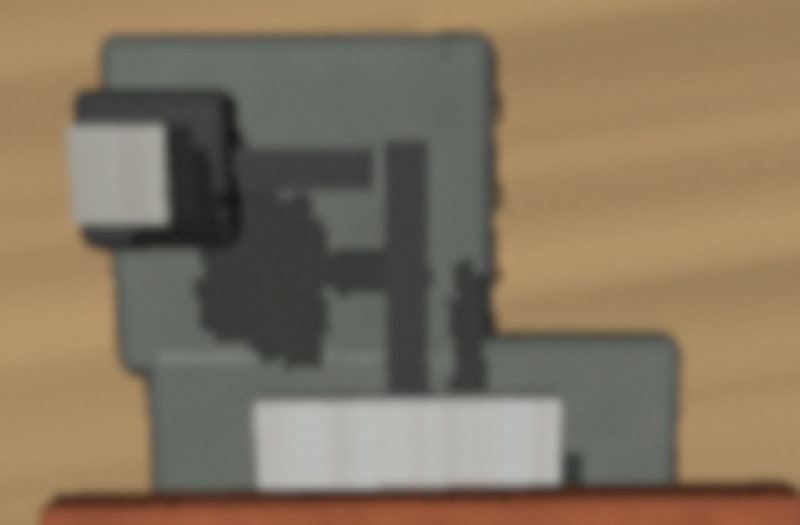

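Emit:
{"op": "drive_tool", "data": {"motion": [[-0.002,0,0.03,0.003,-0.002,0.002,0.05],[-0.002,-0.0005,0.06,0.003,-0.002,0.002,0.05],[-0.002,-0.0005,0.08,0.003,-0.002,0.002,0.05],[-0.002,-0.0005,0.09,0.003,-0.002,0.002,0.05],[-0.002,-0.0005,0.092,0.003,-0.002,0.002,0.05]]}}

```text
time: 16.88
tool_pos: [0.5739, 0.2388, 0.0589]
orientation: [[0.99, -0.14, 0.001], [-0.14, -0.99, 0.0], [0.001, -0.0, -1.0]]
contact_force: [0.1, -0.3, -1.4]
gripper_width: 0.0579
```

Run:
```python
from h import *
rel([.5727,.2401,.0515],Rt(-.135,0)@np.diag([-1,-1,1]))
c=capture('wrist'); save(c,'w13'); c=capture('scene'); cv2.imwrite('pics/s13.png',cv2.resize(c['img'][220:310,230:345,::-1],None,fx=6,fy=6,interpolation=cv2.INTER_CUBIC))
```

```text
t 16.875 pos [0.5739 0.2388 0.0589] F [ 0.051  -0.2976 -1.4115] w 0.05791528804754505
shift [-0.0013 -0.0011  0.0074] rot [-0.0002 -0.0014 -0.0052]
```

View pics/w13.png

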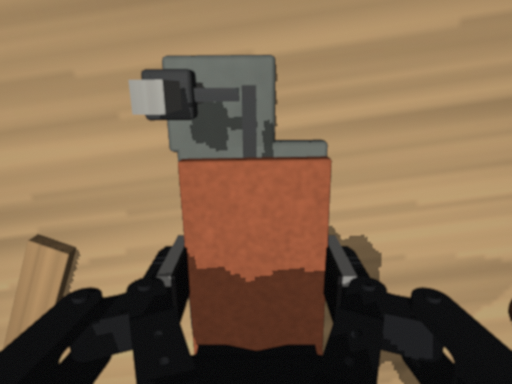

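View pics/s13.png

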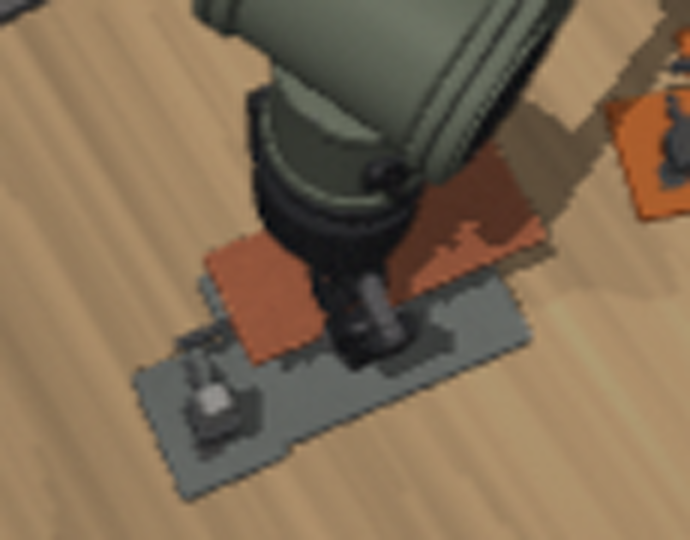

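Run:
```python
from h import *
c=capture('wrist'); s=bot.sense(); p=s['tool_pos'];R=s['orientation'];print(p,s['contact_force'])
for uv in [(248.5,86),(250,155)]: 
    P=ray(c,uv,.081); print(P,R.T@(P-p))
```

```text
[0.5744 0.2395 0.06  ] [ 0.5001  0.3813 -1.7688]
[0.6487 0.2328 0.081 ] [ 0.0745 -0.0037 -0.0207]
[0.6195 0.2364 0.081 ] [ 0.0452 -0.0032 -0.0208]
```

Emit:
{"op": "drive_tool", "data": {"motion": [[0,-0.003,0.002,0,0,0,0.05],[0,-0.003,0.004,0,0,0,0.05],[0,-0.003,0.006,0,0,0,0.05],[0,-0.003,0.006,0,0,0,0.05]]}}

```text
time: 17.52
tool_pos: [0.574, 0.2425, 0.0529]
orientation: [[0.99, -0.139, 0.001], [-0.139, -0.99, 0.0], [0.001, -0.0, -1.0]]
contact_force: [0.7, -0.1, -1.5]
gripper_width: 0.0579
```

Run:
```python
from h import *
s=bot.sense(); print(s['tool_pos'],s['contact_force'],s['ft_torque'])
c=capture('scene'); cv2.imwrite('pics/s14.png',cv2.resize(c['img'][220:310,230:345,::-1],None,fx=6,fy=6,interpolation=cv2.INTER_CUBIC))
c=capture('wrist'); 
for uv in [(248.5,86)]:print(bot.sense()['contact_force'])
cv2.imwrite('pics/w14.png',c['img'][:,:,::-1])
```

```text
[0.574  0.2425 0.0529] [ 0.6517 -0.0752 -1.5064] [-0.042  -0.0326  0.0268]
[-0.2051 -0.202  -2.1508]
```

View pics/s14.png

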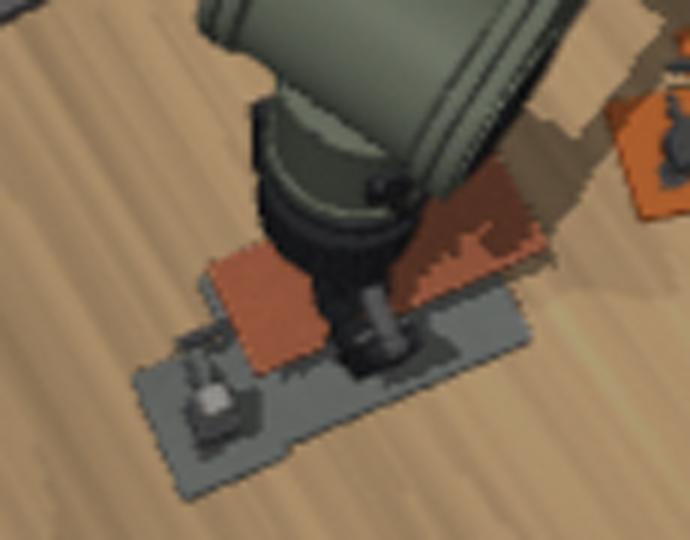

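View pics/w14.png

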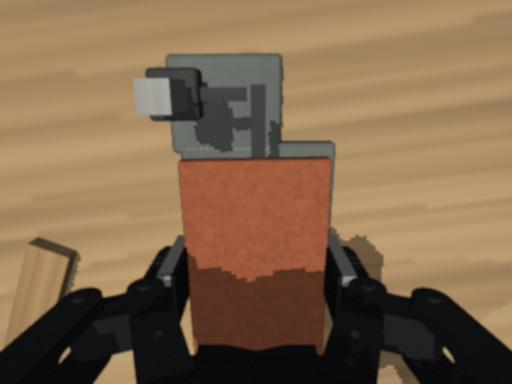

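Emit:
{"op": "drive_tool", "data": {"motion": [[0,0.001,0.0015,0,0,0,0.05],[0,0.001,0.003,0,0,0,0.05],[0,0.001,0.003,0,0,0,0.05]]}}

```text
time: 18.0
tool_pos: [0.5741, 0.2414, 0.0502]
orientation: [[0.99, -0.139, 0.002], [-0.139, -0.99, 0.0], [0.002, -0.0, -1.0]]
contact_force: [-1.4, 0.2, -0.7]
gripper_width: 0.0578
```

Emit:
{"op": "drive_tool", "data": {"motion": [[0,0,0.0015,0,0,0,0.05],[0,0,0.002,0,0,0,0.05],[0,0,0.002,0,0,0,0.05]]}}

```text
time: 18.38
tool_pos: [0.5741, 0.2414, 0.0482]
orientation: [[0.99, -0.139, 0.002], [-0.139, -0.99, 0.0], [0.002, -0.0, -1.0]]
contact_force: [-1.2, -1.0, 0.5]
gripper_width: 0.0578
```

Emit:
{"op": "drive_tool", "data": {"motion": [[0,0,0.001,0,0,0,0.05],[0,0,0.001,0,0,0,0.06],[0,0,0.001,0,0,0,0.065],[0,0,0.001,0,0,0,0.075],[0,0,0.001,0,0,0,0.085],[0,0,0.001,0,0,0,0.085],[0,0,0.001,0,0,0,0.085]]}}

```text
time: 19.25
tool_pos: [0.5741, 0.2415, 0.0471]
orientation: [[0.99, -0.139, 0.002], [-0.139, -0.99, 0.0], [0.002, -0.001, -1.0]]
contact_force: [-0.1, -0.9, 0.3]
gripper_width: 0.0849
```

Run:
```python
from h import *
s=bot.sense(); print(s['time'],s['tool_pos'],s['contact_force'],s['gripper_width'])
c=capture('scene'); cv2.imwrite('pics/s15.png',cv2.resize(c['img'][220:310,230:345,::-1],None,fx=6,fy=6,interpolation=cv2.INTER_CUBIC))
c=capture('wrist'); 
cv2.imwrite('pics/w15.png',c['img'][:,:,::-1])
```

```text
19.25 [0.5741 0.2415 0.0471] [-0.0649 -0.9316  0.2764] 0.0848501344648225
```

View pics/w15.png

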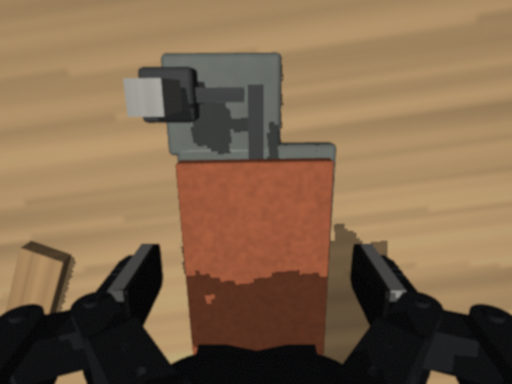

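View pics/s15.png

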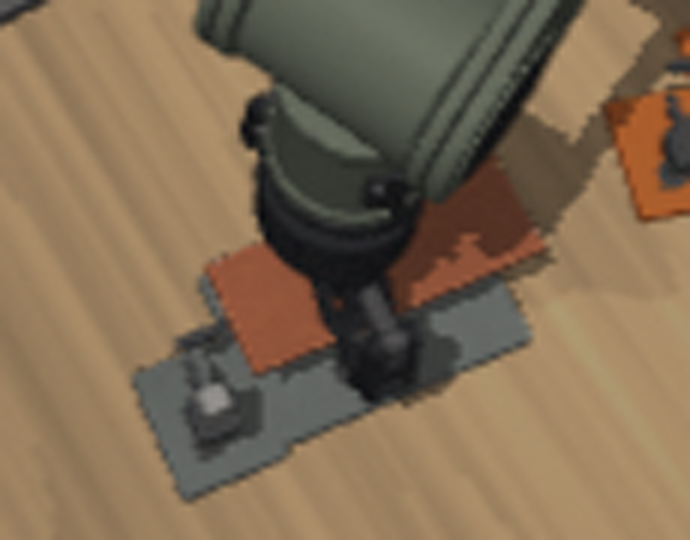

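Emit:
{"op": "drive_tool", "data": {"motion": [[0,0,-0.02,0,0,0,0.085],[0,0,-0.05,0,0,0,0.085],[0,0,-0.1,0,0,0,0.085],[0,0,-0.14,0,0,0,0.085],[0,0,-0.15,0,0,0,0.0],[0,0,-0.15,0,0,0,0.0]]}}

```text
time: 20.1
tool_pos: [0.5737, 0.2414, 0.197]
orientation: [[0.99, -0.139, 0.002], [-0.139, -0.99, 0.0], [0.002, -0.001, -1.0]]
contact_force: [-0.4, 0.5, -1.0]
gripper_width: 0.051
```

Run:
```python
from h import *
s=bot.sense(); print(s['time'],s['tool_pos'],s['contact_force'],s['gripper_width'])
for n in ('wrist','scene','top'):
    c=capture(n); save(c,n+'16')
    for t in ['tile_center','pointer','mark_tip','bed_top']:
        print(n,t,[(np.round(x['point'],4).tolist(),round(x['confidence'],2)) for x in pinpoint(n,t) if np.hypot(x['point'][0]-.57,x['point'][1]-.24)<.12])
    rectfit(n,c,'tile_center',.092,np.array([.54,.2445]))
```

```text
20.1 [0.5737 0.2414 0.197 ] [-0.424   0.4821 -0.962 ] 0.05096323633696062
wrist tile_center [([0.5435, 0.2488, 0.0887], 0.7)]
wrist pointer [([0.646, 0.2326, 0.0838], 0.73)]
wrist mark_tip [([0.6455, 0.2384, 0.0691], 0.63)]
wrist bed_top []
wrist tile_center conf 0.89 rect ((542.3168334960938, 245.90830993652344), (59.70229721069336, 159.82168579101562), 82.95118713378906) mean [0.5508 0.2448] pca yaw -0.123
scene tile_center [([0.5374, 0.2486, 0.0888], 0.74)]
scene pointer [([0.6493, 0.2287, 0.0814], 0.37)]
scene mark_tip [([0.6478, 0.2386, 0.0678], 0.53)]
scene bed_top []
scene tile_center conf 0.57 rect ((542.0135498046875, 247.03196716308594), (64.03514099121094, 162.00257873535156), 83.45143127441406) mean [0.5481 0.2487] pca yaw -0.123
top tile_center [([0.5407, 0.2456, 0.0895], 0.63)]
top pointer []
top mark_tip []
top bed_top []
```

View pics/wrist16.png

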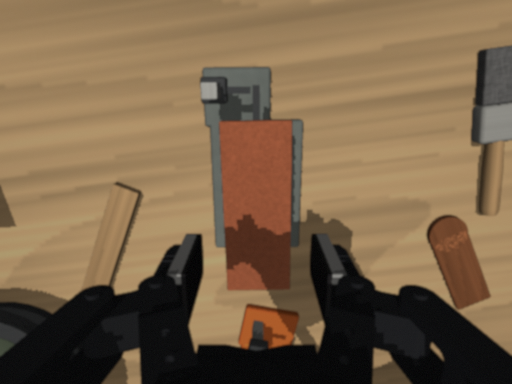

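Emit:
{"op": "drive_tool", "data": {"motion": [[0.04,0,0.01,0,0,0,0],[0.08,0,0.03,0,0,0,0],[0.1,0,0.04,0,0,0,0],[0.1,0,0.04,0,0,0,0],[0.1,0,0.04,0,0,0,0]]}}

```text
time: 21.62
tool_pos: [0.6721, 0.2279, 0.1579]
orientation: [[0.99, -0.139, 0.002], [-0.139, -0.99, 0.001], [0.002, -0.001, -1.0]]
contact_force: [0.7, -0.7, 0.5]
gripper_width: -0.0002
```

```bash
cat >> h.py <<'E'
def keep(n,name):
    c=capture(n); save(c,name); np.savez('pics/'+name+'.npz',**{k:np.array(c[k]) for k in ('mtx','rvec','tvec','img')}); return c
E
python3 - <<'E'
from h import *
print(bot.sense()['tool_pos'],bot.sense()['qvel'])
c=keep('wrist','va'); print(proj(c,[[.647,.231,.08],[.647,.237,.068]]))
for t in ['pointer','mark_tip']: print(t,[(np.round(x['point'],4).tolist(),round(x['confidence'],2)) for x in pinpoint('wrist',t)])
E
```

```text
[0.6721 0.2279 0.1579] [ 0.0055 -0.016   0.0002 -0.002  -0.0032 -0.0002]
[[257.8037 216.9775]
 [250.6395 212.407 ]]
pointer [([0.6438, 0.2322, 0.0815], 0.61)]
mark_tip [([0.6479, 0.238, 0.0683], 0.67)]
```

Emit:
{"op": "drive_tool", "data": {"motion": [[-0.05,0,0,0,0,0,0],[-0.1,0,0,0,0,0,0],[-0.15,0,0,0,0,0,0],[-0.18,0,0,0,0,0,0],[-0.18,0,0,0,0,0,0],[-0.18,0,0,0,0,0,0]]}}

```text
time: 22.52
tool_pos: [0.4955, 0.2529, 0.1578]
orientation: [[0.99, -0.138, 0.004], [-0.138, -0.99, 0.001], [0.004, -0.002, -1.0]]
contact_force: [-0.7, -0.2, 1.7]
gripper_width: -0.0003
```

Run:
```python
from h import *
print(bot.sense()['tool_pos'],bot.sense()['qvel'])
c=keep('wrist','vb'); print(proj(c,[[.647,.231,.08],[.647,.237,.068]]))
for t in ['pointer','mark_tip']: print(t,[(np.round(x['point'],4).tolist(),round(x['confidence'],2)) for x in pinpoint('wrist',t)])
a=cv2.imread('pics/va.png');p=proj(np.load('pics/va.npz'),[[.647,.231,.075]])[0].astype(int)
b=cv2.imread('pics/vb.png');q=proj(c,[[.647,.231,.075]])[0].astype(int)
f=lambda im,p:cv2.resize(im[max(p[1]-35,0):max(p[1]-35,0)+70,p[0]-40:p[0]+40],(640//8*5,350),interpolation=cv2.INTER_CUBIC)
print(p,q); cv2.imwrite('pics/vab.png',np.hstack([f(a,p),f(b,q)]))
```

```text
[0.4955 0.2529 0.1578] [-0.0108  0.0203 -0.0121  0.0011  0.0021  0.0013]
[[258.4765 -41.721 ]
 [249.6061 -33.5416]]
pointer []
mark_tip []
[257 214] [258 -38]
```

View pics/vab.png

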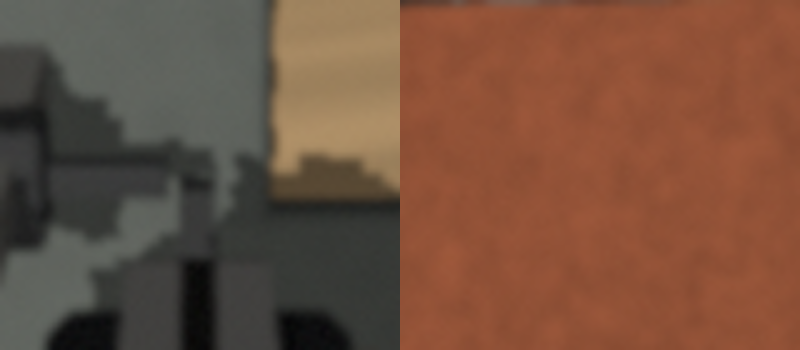

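Emit:
{"op": "drive_tool", "data": {"motion": [[0.05,0,0,0,0,0,0],[0.06,0,0,0,0,0,0],[0.06,0,0,0,0,0,0],[0.06,0,0,0,0,0,0]]}}

```text
time: 23.18
tool_pos: [0.5532, 0.2442, 0.1568]
orientation: [[0.99, -0.139, 0.001], [-0.139, -0.99, -0.0], [0.001, -0.0, -1.0]]
contact_force: [-0.3, 0.7, -0.7]
gripper_width: 0.0001
```

Run:
```python
from h import *
print(bot.sense()['tool_pos'],bot.sense()['qvel'])
c=keep('wrist','vb')
for t in ['pointer','mark_tip']: print(t,[(np.round(x['point'],4).tolist(),round(x['confidence'],2)) for x in pinpoint('wrist',t)])
a=cv2.imread('pics/va.png');p=proj(np.load('pics/va.npz'),[[.647,.231,.075]])[0].astype(int)
b=cv2.imread('pics/vb.png');q=proj(c,[[.647,.231,.075]])[0].astype(int)
f=lambda im,p:cv2.resize(im[max(p[1]-35,0):max(p[1]-35,0)+70,p[0]-25:p[0]+25],(400,560),interpolation=cv2.INTER_CUBIC)
g=np.hstack([f(a,p),f(b,q)]); g=np.clip(g.astype(float)*1.5,0,255)
print(p-[25,35],q-[25,min(35,q[1])]); cv2.imwrite('pics/vab2.png',g)
```

```text
[0.5532 0.2442 0.1568] [ 0.0064 -0.0105  0.0061 -0.002  -0.0007  0.0007]
pointer [([0.6485, 0.2295, 0.0808], 0.8)]
mark_tip [([0.6468, 0.2408, 0.0703], 0.56)]
[232 179] [232  21][ WARN:0@1.253] global loadsave.cpp:1063 imwrite_ Unsupported depth image for selected encoder is fallbacked to CV_8U.
```

View pics/vab2.png

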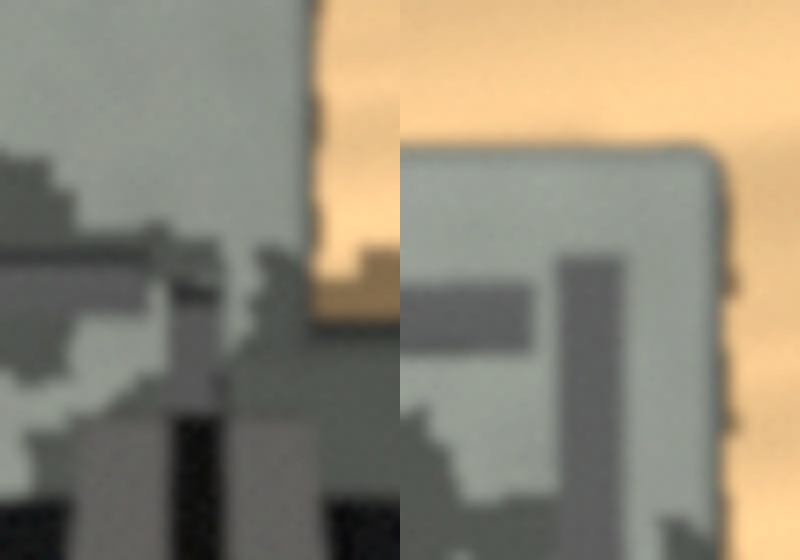

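Run:
```python
from h import *
A=np.load('pics/va.npz');B=np.load('pics/vb.npz')
def P(c): return np.array(c['mtx'])@np.hstack([cv2.Rodrigues(np.array(c['rvec'],float))[0],np.array(c['tvec'],float).reshape(3,1)])
def tri(a,b):
    X=cv2.triangulatePoints(P(A),P(B),np.array(a,float).reshape(2,1)-.5,np.array(b,float).reshape(2,1)-.5); return (X[:3]/X[3]).ravel()
print('pointer top',tri((256.6,216.75),(255.9,53.1)))
print('mark +x top',tri((250,212.1),(248.5,56.4)))
print('mark -x top',tri((250,217.5),(248.5,65)))
```

```text
pointer top [0.6488 0.2321 0.0825]
mark +x top [0.6485 0.2376 0.0698]
mark -x top [0.6429 0.2384 0.0677]
```

Emit:
{"op": "drive_tool", "data": {"motion": [[-0.012,0.0005,0.03,0,0,0,0],[-0.012,0.0005,0.06,0,0,0,0],[-0.012,0.0005,0.075,0,0,0,0],[-0.012,0.0005,0.077,0,0,0,0],[-0.012,0.0005,0.077,0,0,0,0]]}}

```text
time: 23.95
tool_pos: [0.543, 0.2458, 0.0809]
orientation: [[0.99, -0.139, 0.004], [-0.139, -0.99, 0.001], [0.003, -0.001, -1.0]]
contact_force: [-0.3, 0.3, 0.2]
gripper_width: -0.0003
```

Emit:
{"op": "drive_tool", "data": {"motion": [[0,0,0.002,0,0,0,0],[0,0,0.004,0,0,0,0],[0,0,0.005,0,0,0,0],[0,0,0.005,0,0,0,0]]}}

```text
time: 24.45
tool_pos: [0.5423, 0.2454, 0.075]
orientation: [[0.99, -0.139, 0.002], [-0.139, -0.99, 0.0], [0.002, -0.0, -1.0]]
contact_force: [0.4, 0.4, -0.8]
gripper_width: 0.0003
```

Run:
```python
from h import *
for i in range(2):
    c=keep('wrist','vc'); s=bot.sense(); print(s['tool_pos'],s['contact_force'])
print(s['time'])
```

```text
[0.5423 0.2454 0.0751] [ 1.3579 -0.0053 -0.0547]
[0.5423 0.2454 0.0751] [-0.7262 -0.4206  0.2338]
24.55
```

View pics/vc.png

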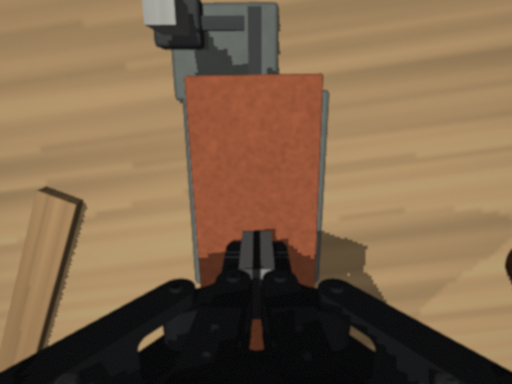

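Emit:
{"op": "drive_tool", "data": {"motion": [[0,0,0.001,0,0,0,0],[0,0,0.002,0,0,0,0],[0,0,0.003,0,0,0,0],[0,0,0.003,0,0,0,0]]}}

```text
time: 25.05
tool_pos: [0.5422, 0.2454, 0.0719]
orientation: [[0.99, -0.139, 0.002], [-0.139, -0.99, 0.0], [0.002, -0.0, -1.0]]
contact_force: [-0.7, -0.1, -0.7]
gripper_width: -0.0003
```

Emit:
{"op": "drive_tool", "data": {"motion": [[0,0,0.001,0,0,0,0],[0,0,0.002,0,0,0,0],[0,0,0.003,0,0,0,0],[0,0,0.003,0,0,0,0]]}}

```text
time: 25.55
tool_pos: [0.5423, 0.2454, 0.069]
orientation: [[0.99, -0.139, 0.002], [-0.139, -0.99, 0.0], [0.002, -0.001, -1.0]]
contact_force: [-0.7, 0.2, 0.4]
gripper_width: 0.0
```

Run:
```python
from h import *
F=[]
for i in range(4):
    c=capture('wrist'); s=bot.sense(); F.append(s['contact_force'])
print(s['tool_pos'],np.mean(F,0),s['time'])
keep('wrist','vd')
```

```text
[0.5423 0.2454 0.0691] [0.2039 0.4464 0.2277] 25.75
```

Emit:
{"op": "drive_tool", "data": {"motion": [[0,0,0.001,0,0,0,0],[0,0,0.002,0,0,0,0],[0,0,0.003,0,0,0,0],[0,0,0.004,0,0,0,0],[0,0,0.004,0,0,0,0]]}}

```text
time: 26.42
tool_pos: [0.5423, 0.2454, 0.065]
orientation: [[0.99, -0.139, 0.002], [-0.139, -0.99, 0.0], [0.002, -0.001, -1.0]]
contact_force: [0.1, 0.5, 1.6]
gripper_width: -0.0001
```

Run:
```python
from h import *
F=[]
for i in range(5):
    c=capture('wrist'); s=bot.sense(); F.append(s['contact_force'])
print(s['tool_pos'],np.mean(F,0),s['time'])
keep('wrist','ve')
ims=[cv2.imread(f'pics/{n}.png')[0:90,150:300] for n in ('vc','vd','ve')]
cv2.imwrite('pics/vcde.png',np.hstack([cv2.resize(i,None,fx=1.75,fy=4,interpolation=cv2.INTER_CUBIC) for i in ims]))
```

```text
[0.5423 0.2455 0.0651] [-0.4738 -0.1284  2.0768] 26.675
```

View pics/vcde.png

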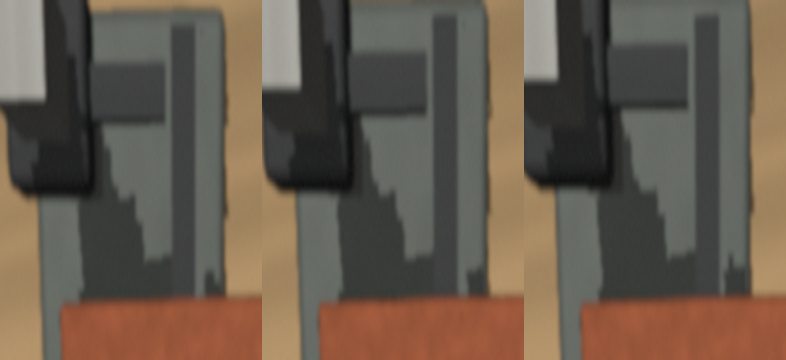

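```bash
cat >> h.py <<'E'
def predict(name):
    c=np.load('pics/'+name+'.npz')
    print(name,'mark',proj(c,[[.6485,.2376,.0688],[.6429,.2384,.0688]]).round(2).tolist())
    for h in (.0825,.0785,.0745,.0705,.0665): print('  ptr top',h,proj(c,[.6488,.2321,h]).round(2).tolist())
E
python3 - <<'E'
from h import *
for n in ('vc','vd','ve'): predict(n)
for n in ('vc','vd','ve'):
    g=cv2.cvtColor(cv2.imread(f'pics/{n}.png'),cv2.COLOR_BGR2GRAY)
    print(n,'ptr',g[0:14,252:259].mean(1).round(),'mark',g[6:36,235].tolist())
E
```

```text
vc mark [[242.73, 15.64], [242.85, 28.82]]
  ptr top 0.0825 [[253.98, 6.23]]
  ptr top 0.0785 [[254.05, 8.37]]
  ptr top 0.0745 [[254.12, 10.41]]
  ptr top 0.0705 [[254.18, 12.33]]
  ptr top 0.0665 [[254.23, 14.17]]
vd mark [[242.27, 12.98], [242.4, 26.69]]
  ptr top 0.0825 [[253.95, 2.9]]
  ptr top 0.0785 [[254.02, 5.22]]
  ptr top 0.0745 [[254.09, 7.42]]
  ptr top 0.0705 [[254.15, 9.5]]
  ptr top 0.0665 [[254.21, 11.48]]
ve mark [[241.9, 11.04], [242.04, 25.13]]
  ptr top 0.0825 [[253.88, 0.46]]
  ptr top 0.0785 [[253.96, 2.92]]
  ptr top 0.0745 [[254.03, 5.25]]
  ptr top 0.0705 [[254.1, 7.45]]
  ptr top 0.0665 [[254.16, 9.53]]
vc ptr [137. 121. 102.  94.  94.  90.  78.  69.  65.  65.  65.  65.  65.  65.] mark [105, 106, 106, 105, 105, 106, 104, 104, 98, 86, 72, 68, 67, 66, 66, 65, 65, 65, 65, 64, 63, 64, 62, 55, 63, 86, 101, 106, 105, 105]
vd ptr [88. 92. 94. 86. 71. 66. 65. 65. 66. 65. 65. 65. 65. 65.] mark [106, 106, 106, 105, 105, 103, 93, 79, 70, 68, 67, 66, 66, 67, 67, 64, 64, 66, 65, 64, 57, 52, 67, 89, 102, 104, 105, 106, 105, 106]
ve ptr [ 97. 100. 100.  89.  73.  66.  65.  65.  66.  65.  66.  65.  66.  65.] mark [106, 107, 105, 102, 92, 78, 70, 67, 66, 67, 67, 67, 66, 66, 65, 63, 65, 65, 62, 52, 51, 75, 97, 105, 106, 106, 105, 105, 106, 105]
```

Emit:
{"op": "drive_tool", "data": {"motion": [[0,0,0.0015,0,0,0,0],[0,0,0.003,0,0,0,0],[0,0,0.0045,0,0,0,0],[0,0,0.006,0,0,0,0],[0,0,0.007,0,0,0,0],[0,0,0.007,0,0,0,0],[0,0,0.007,0,0,0,0],[0,0,0.007,0,0,0,0]]}}

```text
time: 27.72
tool_pos: [0.5423, 0.2455, 0.0581]
orientation: [[0.99, -0.139, 0.002], [-0.139, -0.99, 0.0], [0.002, -0.001, -1.0]]
contact_force: [-1.1, -1.7, 3.6]
gripper_width: -0.0002
```

Run:
```python
from h import *
F=[]
for i in range(3):
    c=capture('wrist'); s=bot.sense(); F.append(s['contact_force'])
print(s['tool_pos'],np.mean(F,0),s['time'])
keep('wrist','vf'); predict('vf')
g=cv2.cvtColor(cv2.imread('pics/vf.png'),cv2.COLOR_BGR2GRAY)
print('ptr',g[0:14,252:259].mean(1).round(),'mark',g[0:36,235].tolist())
c=capture('scene'); cv2.imwrite('pics/s20.png',cv2.resize(c['img'][220:310,230:345,::-1],None,fx=6,fy=6,interpolation=cv2.INTER_CUBIC))
for n in('scene','wrist'):
  for t in ['pointer','mark_tip']: print(t,[(np.round(x['point'],4).tolist(),round(x['confidence'],2)) for x in pinpoint(n,t) if abs(x['point'][0]-.647)<.03])
```

```text
[0.5423 0.2455 0.0581] [-0.7607 -0.222   3.9608] 27.875
vf mark [[241.19, 7.34], [241.35, 22.16]]
  ptr top 0.0825 [[253.75, -4.2]]
  ptr top 0.0785 [[253.83, -1.47]]
  ptr top 0.0745 [[253.91, 1.1]]
  ptr top 0.0705 [[253.99, 3.52]]
  ptr top 0.0665 [[254.06, 5.81]]
ptr [106. 106. 102.  90.  74.  66.  65.  66.  65.  66.  65.  66.  66.  66.] mark [108, 107, 107, 107, 106, 104, 96, 83, 72, 68, 67, 68, 66, 66, 67, 66, 65, 66, 64, 65, 66, 62, 52, 51, 75, 98, 105, 105, 105, 105, 105, 106, 105, 106, 106, 106]
pointer [([0.6491, 0.2326, 0.0687], 0.52)]
mark_tip [([0.6482, 0.2364, 0.0675], 0.43)]
pointer [([0.647, 0.2317, 0.07], 0.88)]
mark_tip [([0.6493, 0.2397, 0.069], 0.94)]
```

View pics/s20.png

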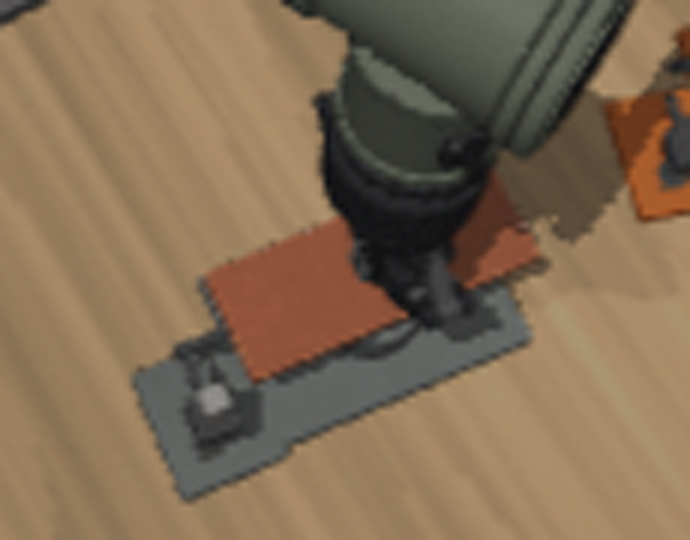

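View pics/vf.png

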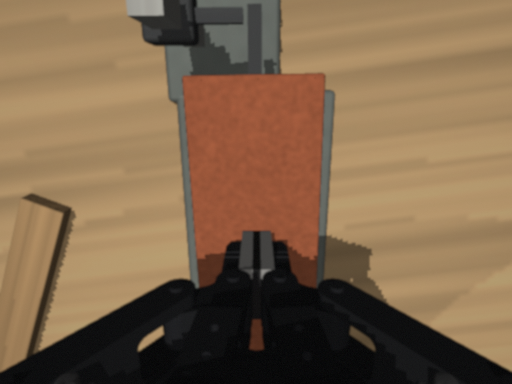

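Emit:
{"op": "drive_tool", "data": {"motion": [[0,0,0.0007,0,0,0,0],[0,0,0.0007,0,0,0,0],[0,0,0.0007,0,0,0,0],[0,0,0.0007,0,0,0,0],[0,0,0.0007,0,0,0,0],[0,0,0.0007,0,0,0,0],[0,0,0.0007,0,0,0,0],[0,0,0.0007,0,0,0,0],[0,0,0.0007,0,0,0,0],[0,0,0.0007,0,0,0,0]]}}

```text
time: 29.42
tool_pos: [0.5423, 0.2455, 0.0573]
orientation: [[0.99, -0.139, 0.002], [-0.139, -0.99, 0.0], [0.002, -0.001, -1.0]]
contact_force: [0.1, 0.0, 4.5]
gripper_width: 0.0
```

Run:
```python
from h import *
for n in('scene','wrist','top'):
  capture(n)
  for t in ['pointer','mark_tip']: print(t,[(np.round(x['point'],4).tolist(),round(x['confidence'],2)) for x in pinpoint(n,t) if abs(x['point'][0]-.647)<.03])
s=bot.sense(); print(s['tool_pos'],s['contact_force'],s['time'])
```

```text
pointer [([0.6496, 0.2303, 0.0662], 0.53)]
mark_tip [([0.6448, 0.2345, 0.0658], 0.44)]
pointer [([0.6446, 0.2312, 0.0686], 0.79)]
mark_tip [([0.6486, 0.2406, 0.0681], 0.61)]
pointer []
mark_tip []
[0.5423 0.2455 0.0574] [-0.4007 -1.0284  4.7789] 29.875
```

Level within a millimetre by both cameras, held for over a second. Now let it rise slowly and retreat.

Emit:
{"op": "drive_tool", "data": {"motion": [[0,0,-0.002,0,0,0,0],[0,0,-0.004,0,0,0,0],[0,0,-0.006,0,0,0,0],[0,0,-0.008,0,0,0,0],[0,0,-0.01,0,0,0,0],[0,0,-0.012,0,0,0,0],[0,0,-0.014,0,0,0,0],[0,0,-0.016,0,0,0,0],[0,0,-0.03,0,0,0,0],[0,0,-0.08,0,0,0,0],[0,0,-0.13,0,0,0,0],[0,0,-0.13,0,0,0,0]]}}

```text
time: 31.38
tool_pos: [0.5447, 0.2465, 0.1931]
orientation: [[0.99, -0.139, 0.012], [-0.139, -0.99, 0.005], [0.011, -0.006, -1.0]]
contact_force: [-0.5, 0.6, -1.6]
gripper_width: 0.0003
```

Run:
```python
from h import *
s=bot.sense(); print(s['tool_pos'],s['contact_force'],s['time'])
c=capture('wrist'); save(c,'w30'); rectfit('wrist',c,'tile_center',.092,np.array([.54,.2445]))
for t in ['tile_center','pointer','mark_tip']: print(t,[(np.round(x['point'],4).tolist(),round(x['confidence'],2)) for x in pinpoint('wrist',t)])
c=capture('scene'); save(c,'s30'); rectfit('scene',c,'tile_center',.092,np.array([.54,.2445]))
for t in ['tile_center','pointer','mark_tip']: print(t,[(np.round(x['point'],4).tolist(),round(x['confidence'],2)) for x in pinpoint('scene',t)])
```

```text
[0.5447 0.2465 0.1931] [-0.4937  0.6023 -1.5752] 31.375
wrist tile_center conf 0.64 rect ((543.2552490234375, 245.88124084472656), (61.33828353881836, 158.1947021484375), 83.13418579101562) mean [0.5612 0.2432] pca yaw -0.091
tile_center []
pointer [([0.6449, 0.2297, 0.0791], 0.59)]
mark_tip [([0.6446, 0.2372, 0.0675], 0.68)]
scene tile_center conf 0.79 rect ((541.4938354492188, 246.9639434814453), (60.8245849609375, 159.9130401611328), 83.0516586303711) mean [0.5537 0.2482] pca yaw -0.24
tile_center [([0.5377, 0.2489, 0.0895], 0.88)]
pointer [([0.3609, -0.2506, 0.0833], 0.83), ([0.3404, 0.2353, 0.0842], 0.6), ([0.6496, 0.2314, 0.0812], 0.51)]
mark_tip [([0.3577, -0.2438, 0.0526], 0.57), ([0.7511, -0.1197, 0.0285], 0.46), ([0.6472, 0.2366, 0.0688], 0.44), ([0.3455, 0.2411, 0.0539], 0.36)]
```

View pics/s30.png

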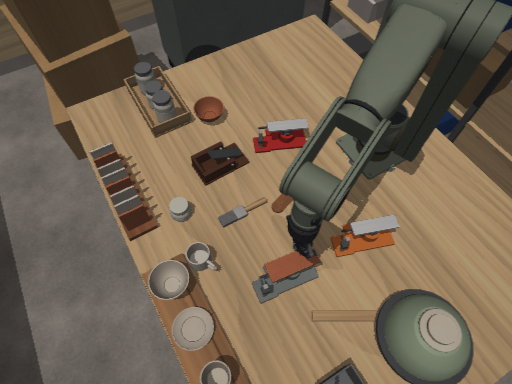

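View pics/w30.png

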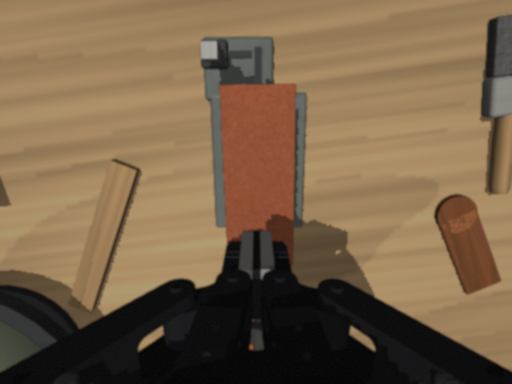

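The tile lies centred on the bed, the bed is back up (pointer at about 80 mm), the bystanders have not been moved, and the gripper is clear.

```bash
python3 -c "
from workcell import bot
print(bot.finish_job())"
```

```text
the job is handed in; nothing more can be done
None
```

I did every step of the press check and handed the job in at about 31 s. No verdict is reported.

- **Tipping:** I pressed the tile's notch end down until the cradle stood at about 0.55 rad (image overlay), and it stayed there.
- **Placing:** I gripped the raised part across its width and laid the tile on the grey press. In the last pictures its middle was about 1–3 mm from the bed's middle. Its yaw error was about 0.015 rad.
- **Pressing:** I pressed the bed down about 13 mm and held it there for over a second. Both cameras put the pointer within about 1 mm of the mark. The force was about 4.5 N.
- **At the end:** The bed is back up, with the pointer at 79–81 mm. The bystanders look unmoved in the scene picture; I did not measure them again. The gripper is well clear.

These disagreed with what I expected or with each other:
- The shut fingertips touched about 20 mm behind the stated tool point, so I worked from the contact I measured instead.
- My first grasp orientation ran the last joint to its range limit, so I used the half-turned grasp.
- The network's estimates of the tile's middle differed by about 5 mm between cameras. The outline fits agreed better, within about 2 mm.

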